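# Clear the parts tote and tip its loose parts into the cut-down corner

## Robot

A 7-joint arm with a two-finger parallel gripper is mounted at the origin on the work surface. World frame = base frame: x ahead of the robot, y to its left, z up, the work surface at z = 0. Lengths are in m, angles in rad, forces in N, time in s.
With the tool pointing down it reaches from about 0.425 to 0.875 m from the base axis. Payload 4.7 kg.
Tool frame: the origin (TCP) lies midway between the tips of the shut fingers; the grasp point (between the pads) lies 19 mm behind it; z points along the fingers, y is the direction in which the jaws open and shut (so a half turn about z gives the same grasp; the last joint's range is limited). The gripper opens to 87 mm and grips with 3 to 60 N. Pads are 19 mm wide; open, the fingers measure 117 mm over their backs; the gripper's body (75 mm by 190 mm) begins 51 mm behind the grasp point.
Start: joints at [0.014, 0.321, -0.07, 1.45, 0.023, 1.371, -0.057], TCP at [0.65, -0, 0.223] pointing down, gripper open.
Joint ranges: [-2.86, 2.86], [-0.3, 2.09], [-1.38, 1.24], [0.06, 2.45], [-1.56, 4.7], [0.09, 2.05], [-2.69, 2.69]. Speed limits (rad/s): [2.57, 2.57, 3.14, 3.14, 3.14, 3.14, 3.14].

## Interface

Orientations are given as a rotation vector (axis times angle).
In Python, from bench import ctrl, optics gives the robot as it stands. The module is installed in compiled form; this text tells all that it offers.
- The arm moves only by the tool step_arm, never from a script. Its argument "deltas" is a list of rows, each a list of 7 numbers: the turn, a rotation vector about the tool's x, y, z in degrees, then the shift along the tool's x, y, z in mm, then the finger opening in mm, from 0 to 87. A call has exactly 8 rows; each row is the pose to reach, as a shift and turn from the pose commanded when the call began, along the tool's axes at that moment; what a row does not reach only later rows make up. A row lasts 1/8 s, in which the tool goes at most 62.5 mm and 10.7 degrees, less where a joint would pass 70% of its speed; a pose out of reach is approached as far as the arm can. A call with a gripper value outside its range is refused whole. The fingers move at their own pace and stop on an object; "newtons" is the grip in N (left out, the last holds). Time passes only in rows, so rows that repeat a pose let the fingers close, or fill a call up. It gives the time, the measured TCP pose, the force and the opening at its end, in the units of the state.
- ctrl.get_state(): the state, without advancing time (a new reading comes with each control period).
- optics.get_image(name): name is "scene" or "side" or "wrist"; returns the picture (400x640x3 uint8, red, green, blue); there is no depth.
- optics.get_calibration(name): a dict with "K" (3x3 intrinsics, pixels), "R" (3x3) and "t" (3): a world point X has camera coordinates R X + t. Camera axes: x right, y down, z forward; pixel columns grow to the right and rows downward; lengths in m; the calibration is good to about 2 mm. A picture is of the moment at which its call begins: read the wrist's pose just before it. get_calibration takes no time and is no camera call; for the wrist camera it gives the pose at the moment of the call.
- ctrl.close_job(): hands the job in, once; it reports no verdict.
The state is a dict: "time": time; "joint_positions": joint angles; "qd": joint speeds; "joint_torque": joint torques, N m; "position": TCP position; "tool_rot": TCP orientation; "ft_force": force on the tool from outside, world axes, zero at the start; "torque": the same for the moment, N m; "grip_width": opening from 0.0 (shut) to 1.0 (fully open).
Only numpy, scipy, OpenCV 4.12 (cv2) and the standard library are available. Lean on these libraries where they do the work, as an engineer would, in place of code of your own. Each camera call takes 0.05 s, during which the arm holds its last target.

## Task

Take the two slats that lie across the plywood parts tote and lay them on the slat stack as its next layer, flat and crosswise to the two slats now on top, one near each end of those like the layers below. Then take hold of the tote and tip it until all five loose metal parts have slid together into its cut-down corner, and finish holding it tilted and still like that: do not set it down or let go, and nothing else may prop it but the bench. Spill no part and leave everything else where it is.

Things in the scene. Friction and masses are not known exactly. Their poses are not given: they have to be found in the camera images.
- tote_mid (a point): open lacquered plywood tote, 240 (x) x 170 (y) x 65 mm outside, 0.5 kg, walls 9 mm thick, floor 6 mm. This point: its centre half-way up, 32.5 mm above its underside; z points out of its mouth. Walls full height, except the -x -y corner, cut down to 35 mm for 45 mm along either wall. Parts start to slide at about 11 to 17 deg of tilt; those also rubbing along a wall need 25 to 35
- pour_corner (a point): the cut-down corner of the tote: the point on the top of its floor where the two inner wall faces meet there, at (-111, -76, -26.5) mm from tote_mid in the tote's axes; axes as the tote
- part0_mid (a point): turned steel spacer, 20 mm diameter, 12 mm tall, with a bore, lying loose on the tote's floor; this point is its centre
- part1_mid (a point): turned steel spacer, 20 mm diameter, 12 mm tall, with a bore, lying loose on the tote's floor; this point is its centre
- part2_mid (a point): turned steel spacer, 20 mm diameter, 12 mm tall, with a bore, lying loose on the tote's floor; this point is its centre
- part3_mid (a point): square steel nut blank, 18 x 18 x 12 mm, with a hole, lying loose on the tote's floor; this point is its centre
- part4_mid (a point): square steel nut blank, 18 x 18 x 12 mm, with a hole, lying loose on the tote's floor; this point is its centre
- slat0_mid (a point): one of the two slats lying side by side across the tote, resting on the rims of its two long walls: hardwood slat 210 x 30 x 15 mm (x along its length, y across its width, z through its thickness), 0.065 kg; this point is its very centre
- slat1_mid (a point): one of the two slats lying side by side across the tote, resting on the rims of its two long walls: hardwood slat 210 x 30 x 15 mm (x along its length, y across its width, z through its thickness), 0.065 kg; this point is its very centre
- stack_mid (a point): middle of the slat stack, level with the upper faces of its two top slats (35 mm above the bench). Two fixed bearers 210 x 20 x 20 mm on the bench run along this frame's x at y = -70 and +70 mm; two slats lie on them along y at x = -70 and +70. The next layer lies along x at y = -70 and +70 mm, right above the bearers
- laid0_mid (a point): slat of the stack's present top layer, at x = +70 mm in the frame of stack_mid: hardwood slat 210 x 30 x 15 mm (x along its length, y across its width, z through its thickness), 0.065 kg; this point is its very centre
- laid1_mid (a point): slat of the stack's present top layer, at x = -70 mm in the frame of stack_mid: hardwood slat 210 x 30 x 15 mm (x along its length, y across its width, z through its thickness), 0.065 kg; this point is its very centre
- glue: white glue bottle, 54 mm diameter, 160 mm tall, standing; origin at the centre of its underside; bystander
- tape: roll of tape lying flat, 90 mm diameter, 24 mm tall; origin at the centre of its underside; bystander
- square: try square lying flat, wooden stock 18 x 100 x 16 mm centred on the origin (underside) along y, blade 150 mm to its +x; bystander
- driver: screwdriver lying along its x, 190 mm long, handle 26 mm thick towards -x; origin under its middle; bystander
- pot: steel pencil pot, fixed, 72 mm diameter, pencils up to 155 mm high; origin at the centre of its underside; bystander
- caliper: caliper lying along its x, fixed, 210 x 75 x 12 mm; origin under its middle; bystander
- bearers: the stack's two bearers, fixed; origin on the bench in the middle between them, 35 mm below stack_mid, axes as stack_mid
There are look-alikes about, which are no part of the job. What is shaped like the part that bears slat0_mid but black or purple is not meant.

How it is judged:
By the outcome, as a careful person would: the job done as asked, in the order asked, and still so for the second after the job is handed in, while the arm keeps its last pose, push and grip.
It also fails if it takes over 64 s, if anything falls off the work surface, if the arm or the gripper's body presses on something with over 40 N, if the wrist force passes 120 N, or if a joint passes its speed limit or range.

## Working session

There is one attempt and no reset: what is moved stays moved. The work goes in short steps, Python scripts to look and compute and a tool call to move; the robot and the scene stay as the last step left them, time stands still between calls to the robot, and variables do not carry over. Pictures are saved under pics/ and viewed, and the job is handed in when it is done.

Besides the shell and the picture viewer there is one more tool, called after "Request:" by a JSON object that holds its "api" and its "payload". step_arm: Moves the arm, as the interface text tells. Its arguments: {"type":"object","properties":{"deltas":{"type":"array"},"newtons":{"type":"number"}},"required":["deltas"]}

```bash
mkdir -p pics; ls; python3 - <<'E'
from bench import ctrl, optics
import cv2,numpy as np
np.set_printoptions(precision=4,suppress=True)
s=ctrl.get_state();print(s)
for n in ["scene","side","wrist"]:
    c=optics.get_calibration(n);print(n,c)
    im=optics.get_image(n);cv2.imwrite(f"pics/{n}0.png",im[:,:,::-1])
E
```

```text
pics
{'time': 0.0, 'joint_positions': array([ 0.0141,  0.3218, -0.0701,  1.4517,  0.0226,  1.3708, -0.0569]), 'qd': array([-0.001 , -0.0001, -0.0009, -0.0013,  0.0012,  0.0006,  0.0003]), 'joint_torque': array([ -0.0003, -49.1285,  -0.4039, -31.2526,  -0.0641,   0.0438,
         0.0002]), 'position': array([ 0.6495, -0.    ,  0.2215]), 'tool_rot': array([-2.2205, -2.2206,  0.0022]), 'ft_force': array([-0.3847, -0.2982,  0.421 ]), 'torque': array([ 0.0218, -0.0166, -0.0374]), 'grip_width': 1.0024755718611487}
scene {'K': array([[473.4635,   0.    , 320.7913],
       [  0.    , 473.4635, 205.0932],
       [  0.    ,   0.    ,   1.    ]]), 'R': array([[ 0.3226,  0.9464, -0.0172],
       [ 0.5418, -0.1995, -0.8165],
       [-0.7762,  0.2541, -0.5771]]), 't': array([-0.098 , -0.1955,  2.0553])}
side {'K': array([[366.2754,   0.    , 319.1677],
       [  0.    , 366.2754, 196.6107],
       [  0.    ,   0.    ,   1.    ]]), 'R': array([[ 0.8552, -0.5183, -0.0038],
       [-0.3037, -0.4951, -0.814 ],
       [ 0.4201,  0.6973, -0.5808]]), 't': array([-0.4475,  0.193 ,  0.9713])}
wrist {'K': array([[292.5299,   0.    , 314.4806],
       [  0.    , 292.5299, 199.3634],
       [  0.    ,   0.    ,   1.    ]]), 'R': array([[ 1.    ,  0.0003, -0.0028],
       [ 0.0011, -0.9534,  0.3018],
       [-0.0025, -0.3018, -0.9534]]), 't': array([-0.6496, -0.0373,  0.3918])}
```

View pics/scene0.png

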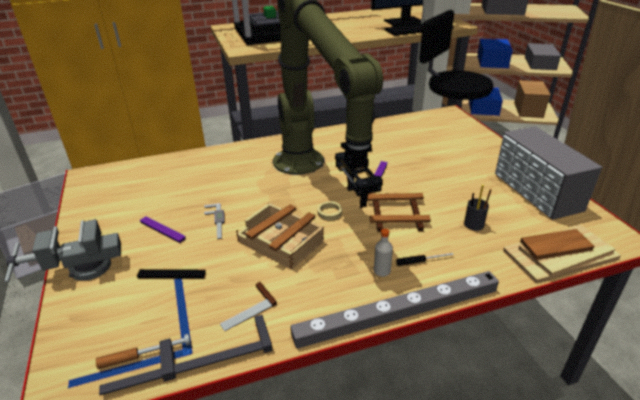

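View pics/side0.png

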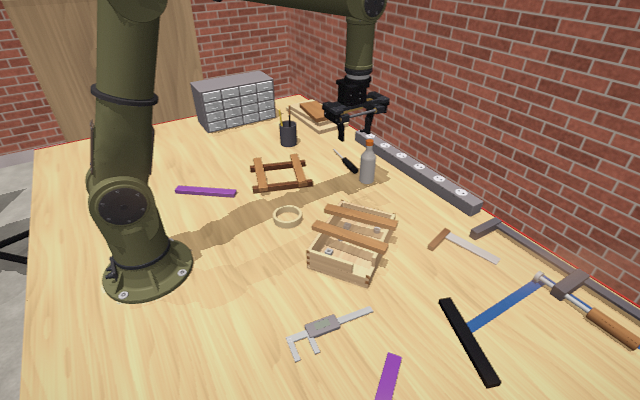

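View pics/wrist0.png

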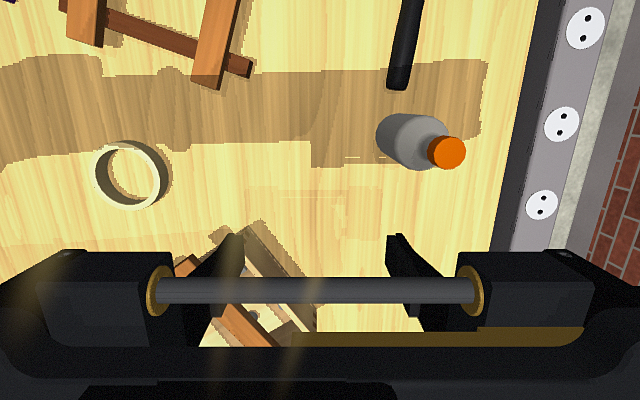

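Side view: the tote is at about (352,250) with two orange-brown slats across it. The stack is at (282,173), and purple look-alikes are at (205,191) and (390,378). I'll enlarge the tote and the stack.

```bash
cat > h.py <<'E'
from bench import ctrl, optics
import cv2,numpy as np
from scipy.spatial.transform import Rotation as Ro
np.set_printoptions(precision=4,suppress=True)
def ray(c,uv):
    d=np.linalg.inv(c["K"])@np.array([uv[0],uv[1],1.]); d=c["R"].T@d
    return -c["R"].T@c["t"], d/np.linalg.norm(d)
def onplane(c,uv,z):
    o,d=ray(c,uv); return o+d*(z-o[2])/d[2]
def proj(c,X):
    p=c["K"]@(c["R"]@np.asarray(X,float)+c["t"]); return p[:2]/p[2]
def crop(src,x0,y0,x1,y1,k,out):
    im=cv2.imread(src)[y0:y1,x0:x1]; cv2.imwrite(out,cv2.resize(im,None,fx=k,fy=k,interpolation=cv2.INTER_CUBIC))
E
python3 - <<'E'
from h import *
crop("pics/side0.png",290,190,410,295,6,"pics/side0t.png")
crop("pics/side0.png",240,140,320,205,8,"pics/side0s.png")
crop("pics/scene0.png",230,180,440,275,3.8,"pics/scene0c.png")
E
```

```text
(no output)
```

View pics/side0t.png

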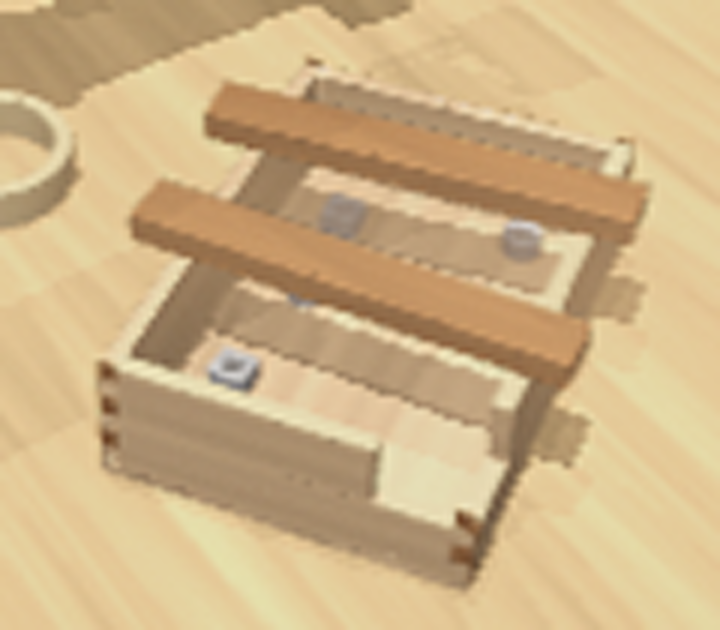

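View pics/side0s.png

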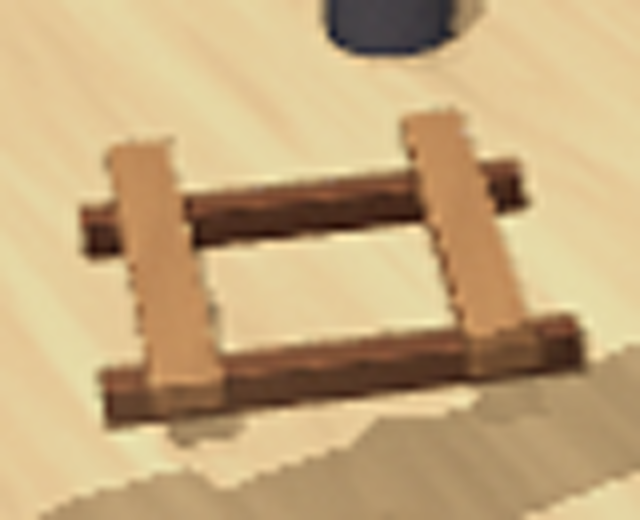

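View pics/scene0c.png

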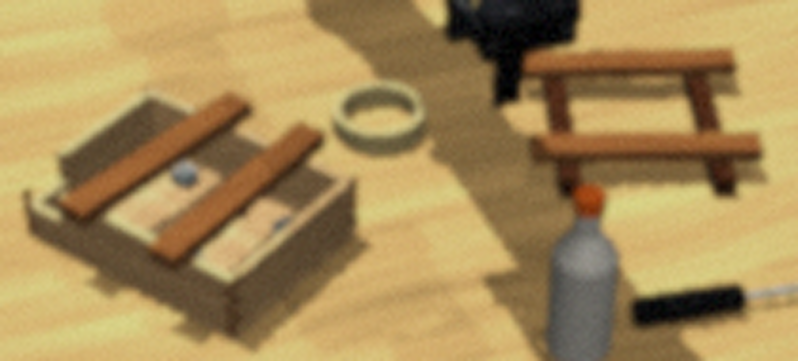

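```bash
python3 - <<'E'
from h import *
c=optics.get_calibration("side")
def s(u,v,k=6,o=(290,190)): return ((u+.5)/k-.5+o[0],(v+.5)/k-.5+o[1])
A=[(205,120),(225,82),(650,182),(635,218)]
B=[(132,218),(152,180),(590,322),(572,358)]
for n,P in (("A",A),("B",B)):
    X=np.array([onplane(c,s(*p),.08) for p in P]);m=X.mean(0)
    d=(X[2]+X[3]-X[0]-X[1])/2
    print(n,m,np.linalg.norm(d),np.degrees(np.arctan2(d[1],d[0])),np.linalg.norm(X[0]-X[1]),np.linalg.norm(X[2]-X[3]))
# tote rim corners
T=[(104,362),(315,68),(632,148)]
X=np.array([onplane(c,s(*p),.065) for p in T]);print(X,np.linalg.norm(np.diff(X,axis=0),axis=1),np.degrees(np.arctan2(*(X[1]-X[0])[[1,0]])), (X[0]+X[2])/2)
print(onplane(c,s(468,588),0), onplane(c,s(104,468),0))
# stack, top faces z .035
S=[[(105,148),(170,140),(220,380),(150,385)],[(400,115),(462,110),(540,333),(470,340)]]
for P in S:
    X=np.array([onplane(c,s(*p,8,(240,140)),.035) for p in P]);m=X.mean(0);d=X[2]+X[3]-X[0]-X[1]
    print(m,np.linalg.norm(d)/2,np.degrees(np.arctan2(d[1],d[0])))
for n,uv in (("tape",(288,216)),("glue",(368,184)),("pot",(288,145)),("drv",(346,162)),("cal",(330,325)),("sq",(440,240))): print(n,onplane(c,uv,0))
E
```

```text
A [ 0.549  -0.1795  0.08  ] 0.20759711544887618 -52.607245767686294 0.03203088099634328 0.027907899261655454
B [ 0.4736 -0.2308  0.08  ] 0.20818965602528847 -57.97519822354993 0.028437995775357213 0.024406250736612553
[[ 0.3584 -0.2121  0.065 ]
 [ 0.5541 -0.0833  0.065 ]
 [ 0.6472 -0.2166  0.065 ]] [0.2343 0.1626] 33.34463670890474 [ 0.5028 -0.2144  0.065 ]
[ 0.4536 -0.3492  0.    ] [ 0.3574 -0.2108  0.    ]
[0.427  0.2508 0.035 ] 0.20742429324479678 -107.88832272200358
[0.5588 0.2084 0.035 ] 0.2019226290823774 -108.95862951226138
tape [0.4154 0.0116 0.    ]
glue [0.7414 0.0254 0.    ]
pot [0.6358 0.4394 0.    ]
drv [0.7631 0.1941 0.    ]
cal [ 0.3148 -0.3914  0.    ]
sq [ 0.7398 -0.3177  0.    ]
```

The two orange-brown slats across the tote, at side pixels (362,217) and (349,237), are the ones meant. The purple pieces at (205,191) and (390,378) are look-alikes. The slats already on the stack are at (262,172) and (298,167). The cut-down corner is at the lower right, around (368,285). Next I'll move the wrist camera over the tote.

Request:
{"api": "step_arm", "payload": {"deltas": [[0,0,-6,-45,-19,-15,87],[0,0,-12,-90,-38,-30,87],[0,0,-18,-135,-57,-40,87],[0,0,-24,-180,-76,-50,87],[0,0,-30,-225,-95,-50,87],[0,0,-35,-263,-113,-50,87],[0,0,-35,-263,-113,-50,87],[0,0,-35,-263,-113,-50,87]]}}

```text
time: 1.15
position: [0.5372, -0.2622, 0.2723]
tool_rot: [-1.451, -2.786, -0.001]
ft_force: [0.3, -0.1, 0.4]
grip_width: 1.002
```

```bash
python3 - <<'E'
from h import *
s=ctrl.get_state();print(s["time"],s["position"],Ro.from_rotvec(s["tool_rot"]).as_matrix(),s["joint_positions"],s["ft_force"])
import pickle
c=optics.get_calibration("wrist");im=optics.get_image("wrist");cv2.imwrite("pics/w1.png",im[:,:,::-1]);pickle.dump(c,open("w1.pkl","wb"))
E
```

```text
1.15 [ 0.5372 -0.2622  0.2723] [[-0.5735  0.8192  0.0001]
 [ 0.8192  0.5735  0.001 ]
 [ 0.0008  0.0006 -1.    ]] [ 0.3867  0.1903  0.0275  1.5133 -0.0062  1.4384  1.0253] [ 0.3359 -0.1038  0.3569]
```

View pics/w1.png

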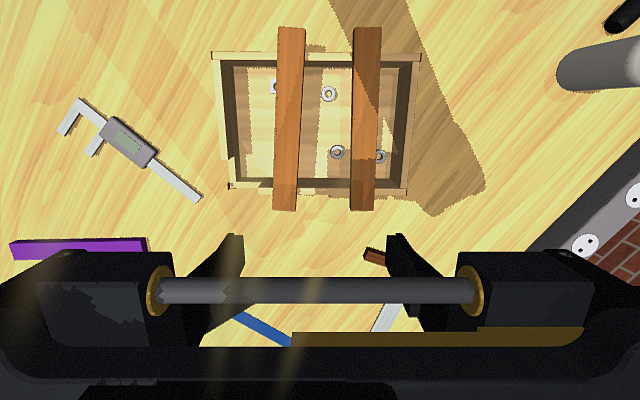

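The wrist view shows both slats clearly: B on the left at pixels (290,118) and A on the right at (366,118). The parts are at (328,93), (337,152), (378,156) and (275,87). I'll segment the top faces.

```bash
python3 - <<'E'
from h import *
crop("pics/w1.png",200,20,430,220,3.4,"pics/w1c.png")
E
```

```text
(no output)
```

View pics/w1c.png

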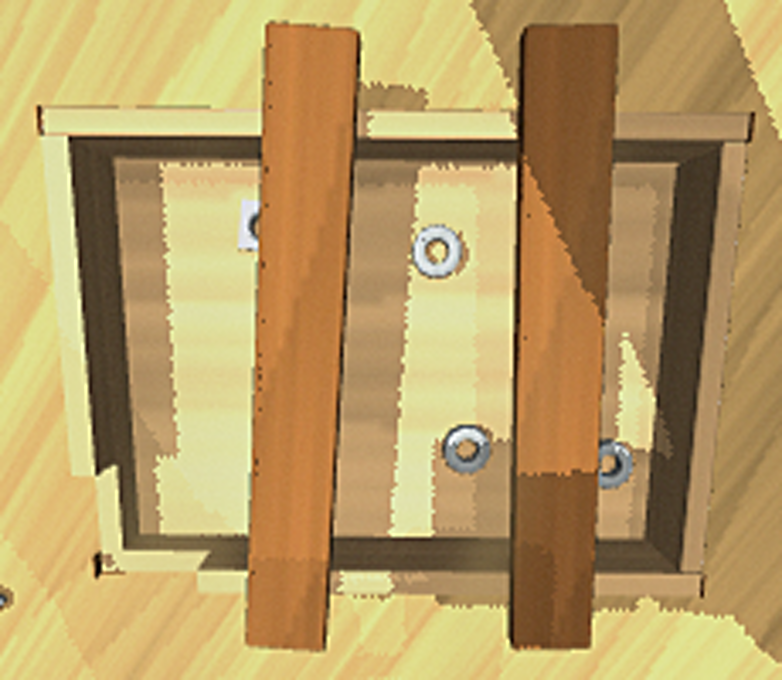

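```bash
python3 - <<'E'
from h import *
import pickle
c=pickle.load(open("w1.pkl","rb"))
def s(p,k=3.4,o=(200,20)): return ((p[0]+.5)/k-.5+o[0],(p[1]+.5)/k-.5+o[1])
for n,P in (("B",[(265,24),(358,30),(326,650),(247,645)]),("A",[(525,25),(618,25),(592,648),(512,645)])):
    X=np.array([onplane(c,s(p),.08) for p in P]);d=(X[2]+X[3]-X[0]-X[1])/2
    print(n,X.mean(0),np.linalg.norm(d),np.degrees(np.arctan2(d[1],d[0])),np.linalg.norm(X[0]-X[1]),np.linalg.norm(X[2]-X[3]))
X=np.array([onplane(c,s(p),.065) for p in [(38,107),(754,113),(704,596)]]);print(X,np.linalg.norm(np.diff(X,axis=0),axis=1))
d=X[1]-X[0];print(np.degrees(np.arctan2(d[1],d[0])), (X[0]+X[2])/2); d=X[2]-X[1];print(np.degrees(np.arctan2(d[1],d[0])))
print(onplane(c,s((98,577)),.035))
for p in [(440,252),(468,448),(611,464),(250,225)]: print(onplane(c,s(p),.018))
E
```

```text
B [ 0.4767 -0.2312  0.08  ] 0.2076174746524457 -58.958929935564356 0.02927602852574352 0.029808244826424433
A [ 0.5509 -0.1786  0.08  ] 0.2073016680120108 -53.88859406645692 0.029249147223764538 0.03024969333122089
[[ 0.3584 -0.2124  0.065 ]
 [ 0.5562 -0.0761  0.065 ]
 [ 0.6526 -0.2151  0.065 ]] [0.2402 0.1692]
34.572819882232416 [ 0.5055 -0.2138  0.065 ]
-55.249271205433836
[ 0.4541 -0.3551  0.035 ]
[ 0.4963 -0.1693  0.018 ]
[ 0.5509 -0.225   0.018 ]
[ 0.6039 -0.196   0.018 ]
[ 0.4297 -0.2039  0.018 ]
```

Request:
{"api": "step_arm", "payload": {"deltas": [[0,0,-1,30,30,20,50],[0,0,-1,60,59,50,50],[0,0,-1,60,59,90,50],[0,0,-1,60,59,130,50],[0,0,-1,60,59,170,50],[0,0,-1,60,59,200,50],[0,0,-1,60,59,218,50],[0,0,-1,60,59,218,50]]}}

```text
time: 2.2
position: [0.5505, -0.1788, 0.0535]
tool_rot: [-1.423, -2.798, 0.0]
ft_force: [0.4, -0.1, 0.5]
grip_width: 0.573
```

```bash
python3 - <<'E'
from h import *
import pickle
s=ctrl.get_state();print(s["time"],s["position"],s["joint_positions"],s["ft_force"])
for n in ["wrist","side"]:
    im=optics.get_image(n);cv2.imwrite(f"pics/{n}2.png",im[:,:,::-1])
crop("pics/side2.png",280,140,440,300,4,"pics/side2c.png")
E
```

```text
2.2 [ 0.5505 -0.1788  0.0535] [ 0.2982  0.3142 -0.0348  1.8158  0.0122  1.0141  0.8885] [ 0.3594 -0.0799  0.4969]
```

View pics/wrist2.png

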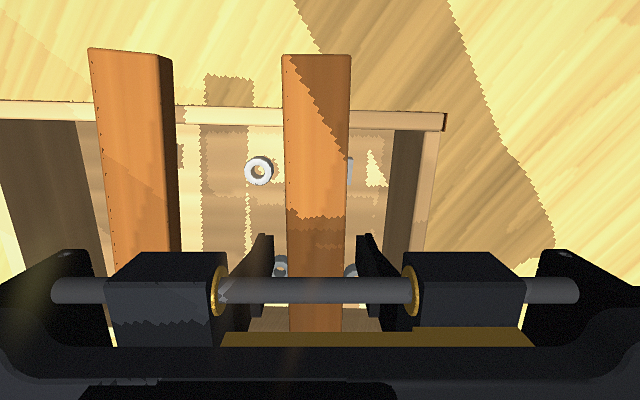

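View pics/side2c.png

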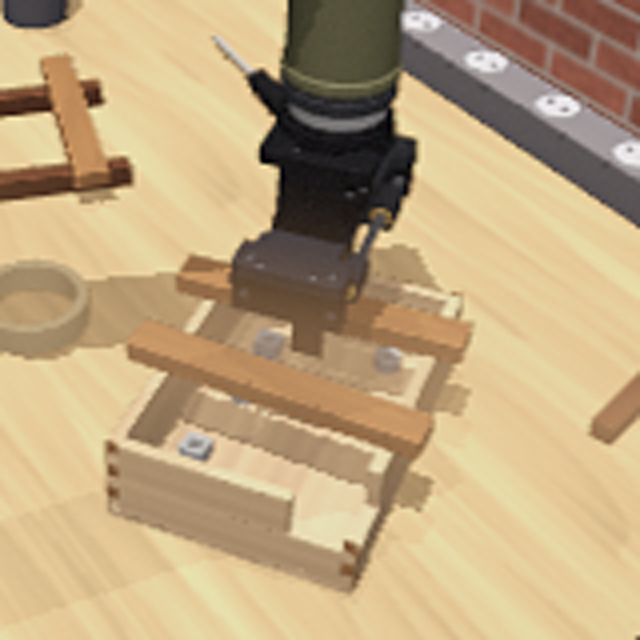

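The wrist view shows the fingers at (265,275) and (365,275), straddling slat A at (317,180) evenly. Closing and lifting.

Request:
{"api": "step_arm", "payload": {"deltas": [[0,0,0,0,0,0,20],[0,0,0,0,0,0,20],[0,0,0,0,0,0,20],[0,0,0,0,0,0,20],[0,0,0,0,0,-10,20],[0,0,0,0,0,-40,20],[0,0,0,0,0,-80,20],[0,0,0,0,0,-120,20]], "newtons": 25}}

```text
time: 3.3
position: [0.5506, -0.18, 0.176]
tool_rot: [-1.426, -2.799, 0.0]
ft_force: [1.0, 0.1, -0.6]
grip_width: 0.345
```

```bash
python3 - <<'E'
from h import *
import pickle
s=ctrl.get_state();print(s["time"],s["position"],Ro.from_rotvec(s["tool_rot"]).as_matrix(),s["joint_positions"],s["ft_force"],s["grip_width"]*87)
for n in ["wrist","side"]:
    c=optics.get_calibration(n);im=optics.get_image(n);cv2.imwrite(f"pics/{n}3.png",im[:,:,::-1]);pickle.dump(c,open(n+"3.pkl","wb"))
E
```

```text
3.3 [ 0.5506 -0.18    0.176 ] [[-0.5878  0.809  -0.0003]
 [ 0.809   0.5878  0.0001]
 [ 0.0003 -0.0002 -1.    ]] [ 0.299   0.1998 -0.0329  1.695   0.0069  1.2473  0.8928] [ 0.9905  0.0834 -0.6103] 29.982583680919994
```

View pics/wrist3.png

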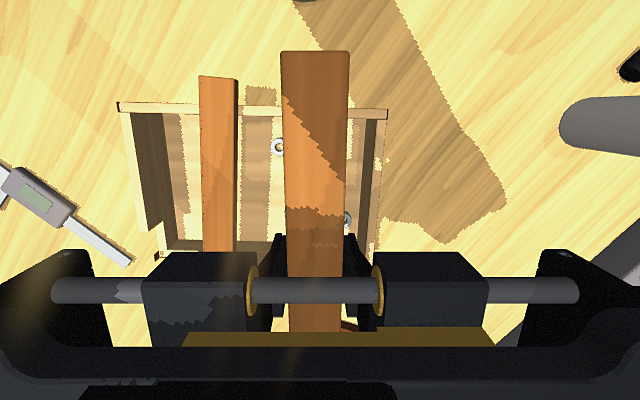

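View pics/side3.png

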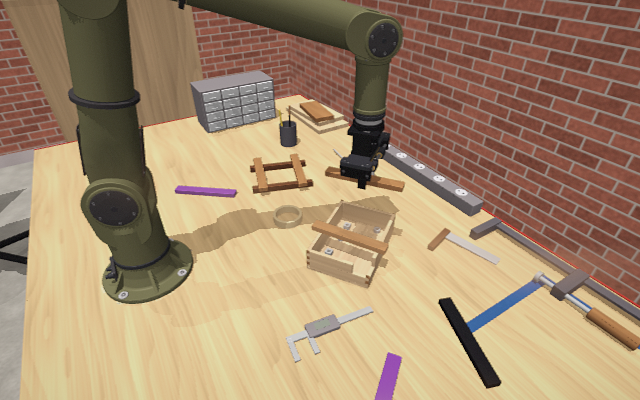

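Slat A is held, with a 30 mm opening. I'll swing over to the stack and look before placing.

Request:
{"api": "step_arm", "payload": {"deltas": [[0,0,0,0,0,-50,20],[0,0,-6,45,39,-75,20],[0,0,-12,95,83,-75,20],[0,0,-18,145,127,-75,20],[0,0,-24,195,171,-75,20],[0,0,-30,245,215,-75,20],[0,0,-35.6,295,257,-75,20],[0,0,-35.6,340,297,-75,20]]}}

```text
time: 4.4
position: [0.5893, 0.2524, 0.2489]
tool_rot: [-0.502, -3.101, 0.001]
ft_force: [0.6, 0.2, -0.1]
grip_width: 0.343
```

Request:
{"api": "step_arm", "payload": {"deltas": [[0,0,0,0,0,0,20],[0,0,0,0,0,0,20],[0,0,0,0,0,0,20],[0,0,0,0,0,0,20],[0,0,0,0,0,0,20],[0,0,0,0,0,0,20],[0,0,0,0,0,0,20],[0,0,0,0,0,0,20]]}}

```text
time: 5.4
position: [0.5896, 0.2509, 0.2496]
tool_rot: [0.502, 3.101, -0.0]
ft_force: [-0.7, -0.0, 0.2]
grip_width: 0.339
```

```bash
python3 - <<'E'
from h import *
import pickle
s=ctrl.get_state();print(s["time"],s["position"],Ro.from_rotvec(s["tool_rot"]).as_matrix(),s["joint_positions"],s["ft_force"],s["grip_width"]*87)
for n in ["wrist"]:
    c=optics.get_calibration(n);im=optics.get_image(n);cv2.imwrite(f"pics/{n}4.png",im[:,:,::-1]);pickle.dump(c,open(n+"4.pkl","wb"))
E
```

```text
5.4 [0.5896 0.2509 0.2496] [[-0.9489  0.3156  0.0001]
 [ 0.3156  0.9489 -0.    ]
 [-0.0001 -0.     -1.    ]] [-0.1597  0.3121 -0.3619  1.4259  0.1102  1.4235  0.728 ] [-0.7061 -0.0222  0.2068] 29.51961188561615
```

View pics/wrist4.png

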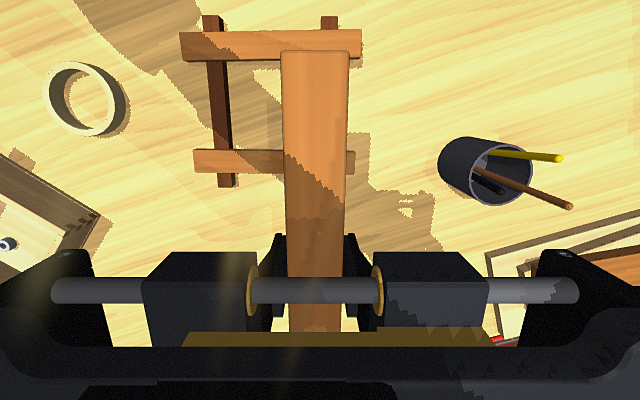

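```bash
python3 - <<'E'
from h import *
crop("pics/wrist4.png",170,5,375,200,3.8,"pics/w4c.png")
E
```

```text
(no output)
```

View pics/w4c.png

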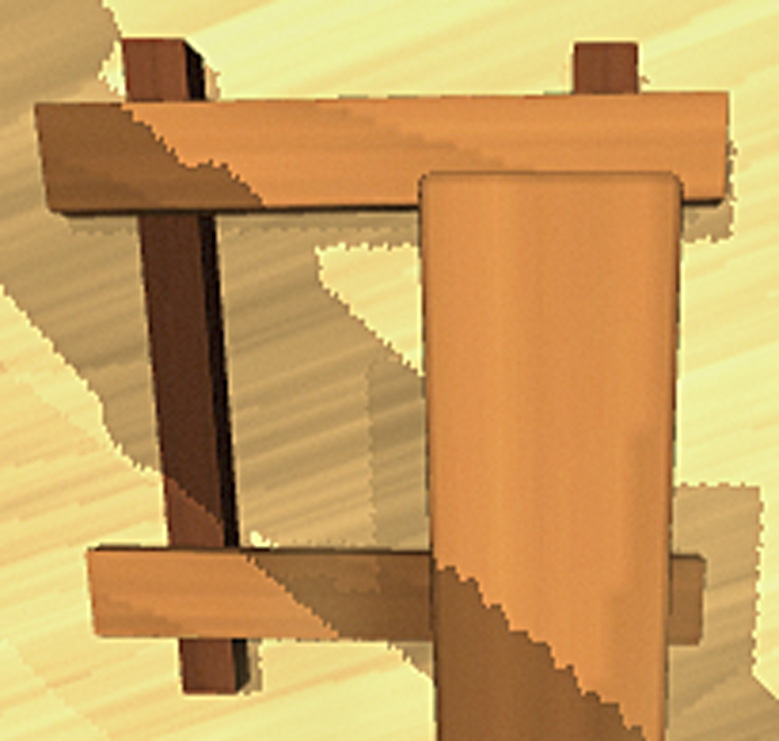

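```bash
python3 - <<'E'
from h import *
import pickle
c=pickle.load(open("wrist4.pkl","rb"))
def s(p,k=3.8,o=(170,5)): return ((p[0]+.5)/k-.5+o[0],(p[1]+.5)/k-.5+o[1])
M=[]
for n,P in (("laid1",[(36,103),(728,92),(724,200),(50,210)]),("laid0",[(88,548),(706,556),(700,644),(95,636)])):
    X=np.array([onplane(c,s(p),.035) for p in P]);d=(X[2]+X[1]-X[0]-X[3])/2;M.append(X.mean(0))
    print(n,X.mean(0),np.linalg.norm(d),np.degrees(np.arctan2(d[1],d[0])),np.linalg.norm(X[0]-X[3]),np.linalg.norm(X[2]-X[1]))
d=M[1]-M[0];print("mid",sum(M)/2,np.linalg.norm(d),np.degrees(np.arctan2(d[1],d[0])))
f=(onplane(c,s((122,40)),.02)+onplane(c,s((183,38)),.02))/2
g=(onplane(c,s((183,693)),.02)+onplane(c,s((243,693)),.02))/2
h=(onplane(c,s((574,43)),.02)+onplane(c,s((637,42)),.02))/2
d=g-f;print("bearer L",(f+g)/2,np.linalg.norm(d),np.degrees(np.arctan2(d[1],d[0])),"R far",h, np.linalg.norm(h-f))
ax=d/np.linalg.norm(d); print("mid from bearers",(f+h)/2+ax*.105)
R=np.array([[-.9489,.3156,0],[.3156,.9489,0],[0,0,-1]]);p=np.array([.5896,.2509,.2496])
for q in [(422,174),(682,176),(430,640),(668,640)]:
    print(R.T@(onplane(c,s(q),p[2]+.019+.0075)-p))
E
```

```text
laid1 [0.43   0.2503 0.035 ] 0.20770303105110366 72.40637627220225 0.02929616080025458 0.029414320896599542
laid0 [0.5588 0.206  0.035 ] 0.20827086577584714 70.86632365597839 0.030178299832660557 0.030284998806332376
mid [0.4944 0.2282 0.035 ] 0.13614892387865596 -19.025677823806465
bearer L [0.4739 0.1599 0.02  ] 0.20818208089841073 -18.491024860216346 R far [0.42   0.3248 0.02  ] 0.13936770873118987
mid from bearers [0.4971 0.2255 0.02  ]
[ 0.105  -0.0143 -0.0265]
[ 0.1048  0.0142 -0.0265]
[ 0.0529 -0.0151 -0.0265]
[ 0.0529  0.0143 -0.0265]
```

The stack's middle is at (0.4955, 0.227) with x at about -18.5°, and the slat is centred in the grip. Lowering it onto the y=+70 place.

Request:
{"api": "step_arm", "payload": {"deltas": [[0,0,0,41,9,20,20],[0,0,0,82,18,50,20],[0,0,0,82,18,100,20],[0,0,0,82,18,150,20],[0,0,0,82,18,190,20],[0,0,0,82,18,210,20],[0,0,0,82,18,220,20],[0,0,0,82,18,222,20]]}}

```text
time: 6.45
position: [0.5181, 0.2942, 0.0282]
tool_rot: [0.502, 3.1, 0.001]
ft_force: [-0.1, 0.6, 0.1]
grip_width: 0.342
```

```bash
python3 - <<'E'
from h import *
s=ctrl.get_state();print(s["time"],s["position"],s["tool_rot"],s["ft_force"],s["grip_width"]*87)
for n in ["wrist","side"]:
    im=optics.get_image(n);cv2.imwrite(f"pics/{n}5.png",im[:,:,::-1])
crop("pics/side5.png",220,100,340,210,5,"pics/side5c.png")
E
```

```text
6.45 [0.5181 0.2942 0.0282] [0.5022 3.1003 0.0011] [-0.0689  0.6315  0.0891] 29.78715614270651
```

View pics/wrist5.png

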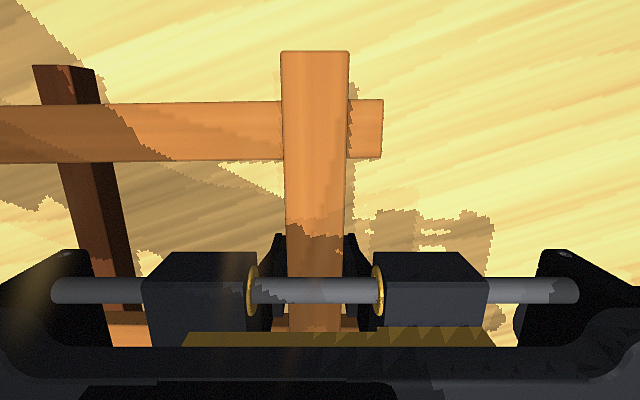

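View pics/side5c.png

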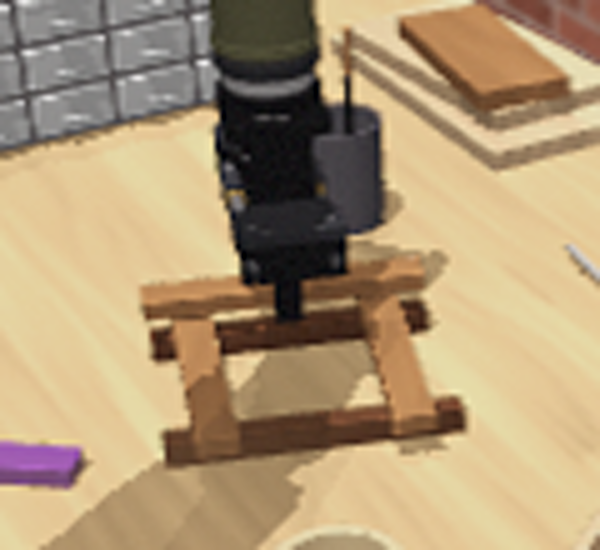

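The slat hangs just above the right laid ends, over the bearer. Wrist view: its end is at (315,52), crossing the laid slat at (315,130). Lowering, releasing and rising.

Request:
{"api": "step_arm", "payload": {"deltas": [[0,0,0,0,0,4,20],[0,0,0,0,0,4.5,20],[0,0,0,0,0,4.5,20],[0,0,0,0,0,4.5,50],[0,0,0,0,0,4.5,50],[0,0,0,0,0,4.5,50],[0,0,0,0,0,-30,50],[0,0,0,0,0,-80,50]]}}

```text
time: 7.55
position: [0.5162, 0.293, 0.1067]
tool_rot: [-0.502, -3.098, 0.004]
ft_force: [0.4, -0.2, 0.3]
grip_width: 0.572
```

```bash
python3 - <<'E'
from h import *
import pickle
s=ctrl.get_state();print(s["time"],s["position"],s["tool_rot"],s["ft_force"],s["grip_width"]*87,s["joint_positions"])
for n in ["side","wrist"]:
    c=optics.get_calibration(n);im=optics.get_image(n);cv2.imwrite(f"pics/{n}6.png",im[:,:,::-1]);pickle.dump(c,open(n+"6.pkl","wb"))
crop("pics/side6.png",220,100,340,210,5,"pics/side6c.png")
E
```

```text
7.55 [0.5162 0.293  0.1067] [-0.5016 -3.0978  0.0037] [ 0.3609 -0.21    0.2703] 49.733071395746336 [-0.2246  0.3151 -0.3981  1.7204  0.1321  1.1368  0.5885]
```

View pics/wrist6.png

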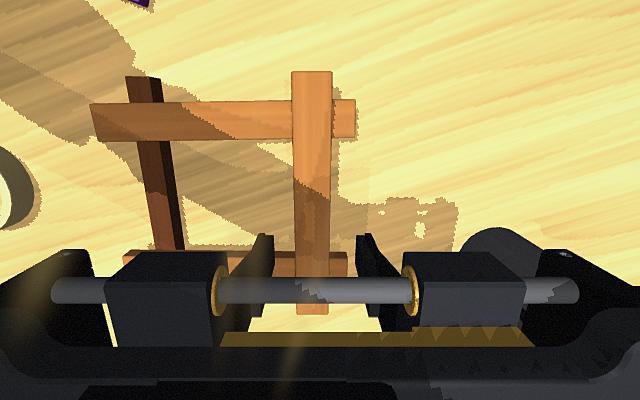

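View pics/side6c.png

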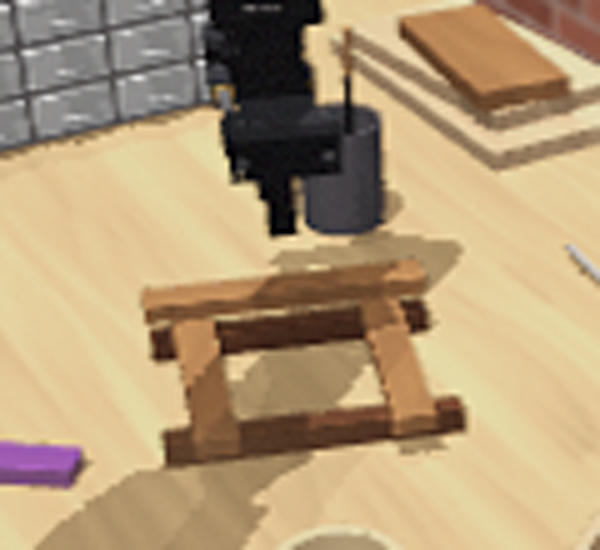

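The first slat lies flat at the y=+70 place. Now slat B.

Request:
{"api": "step_arm", "payload": {"deltas": [[0,0,3,-5,-20,-40,50],[0,0,9,-18,-75,-60,50],[0,0,15,-33,-135,-60,50],[0,0,21,-48,-195,-60,50],[0,0,27,-63,-255,-60,50],[0,0,33,-78,-315,-60,50],[0,0,38,-92,-375,-60,50],[0,0,40.6,-106,-430,-60,50]]}}

```text
time: 8.65
position: [0.4816, -0.1499, 0.1672]
tool_rot: [1.55, 2.732, -0.0]
ft_force: [1.3, 0.1, 0.1]
grip_width: 0.576
```

```bash
python3 - <<'E'
from h import *
s=ctrl.get_state();p=s["position"];R=Ro.from_rotvec(s["tool_rot"]).as_matrix();print(s["time"],p,R[:2,:2])
print(R.T@(np.array([.4767,-.2312,.0545])-p)*1e3, np.degrees(np.arctan2(R[1,1],R[0,1])))
E
```

```text
8.65 [ 0.4816 -0.1499  0.1672] [[-0.5129  0.8585]
 [ 0.8585  0.5129]]
[-67.241  -45.9186 112.7697] 30.856646691149923
```

Request:
{"api": "step_arm", "payload": {"deltas": [[0,0,0,-35,-25,10,50],[0,0,0,-68.5,-48.5,30,50],[0,0,0,-68.5,-48.5,50,50],[0,0,0,-68.5,-48.5,75,50],[0,0,0,-68.5,-48.5,100,50],[0,0,0,-68.5,-48.5,113,50],[0,0,0,-68.5,-48.5,113,50],[0,0,0,-68.5,-48.5,113,50]]}}

```text
time: 9.65
position: [0.4768, -0.2316, 0.0554]
tool_rot: [1.546, 2.733, 0.0]
ft_force: [0.5, 0.0, -0.4]
grip_width: 0.577
```

```bash
python3 - <<'E'
from h import *
s=ctrl.get_state();print(s["time"],s["position"],s["ft_force"])
im=optics.get_image("wrist");cv2.imwrite("pics/wrist7.png",im[:,:,::-1])
E
```

```text
9.65 [ 0.4768 -0.2316  0.0554] [ 0.4954  0.0237 -0.4371]
```

View pics/wrist7.png

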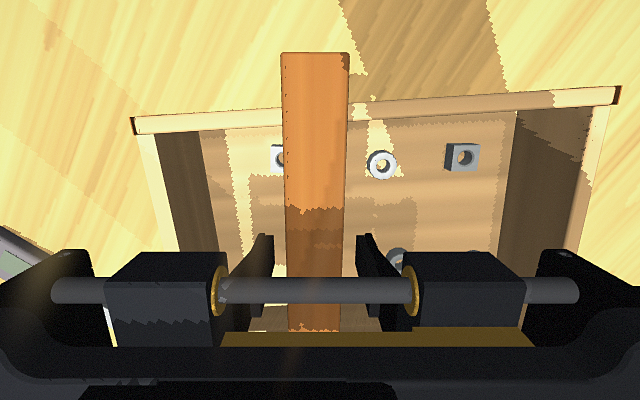

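Slat B is centred between the fingers, and the fifth part (a nut) shows at (462,157). Gripping and lifting.

Request:
{"api": "step_arm", "payload": {"deltas": [[0,0,0,0,0,0,20],[0,0,0,0,0,0,20],[0,0,0,0,0,0,20],[0,0,0,0,0,0,20],[0,0,0,0,0,-10,20],[0,0,0,0,0,-50,20],[0,0,0,0,0,-110,20],[0,0,0,0,0,-170,20]], "newtons": 25}}

```text
time: 10.7
position: [0.4757, -0.2312, 0.2267]
tool_rot: [-1.547, -2.734, 0.0]
ft_force: [1.2, 0.1, -0.9]
grip_width: 0.343
```

```bash
python3 - <<'E'
from h import *
import pickle
s=ctrl.get_state();p=s["position"];R=Ro.from_rotvec(s["tool_rot"]).as_matrix();print(s["time"],p,R,s["ft_force"],s["grip_width"]*87)
c=optics.get_calibration("wrist");im=optics.get_image("wrist");cv2.imwrite("pics/wrist8.png",im[:,:,::-1]);pickle.dump((c,p,R),open("wrist8.pkl","wb"))
im=optics.get_image("side");cv2.imwrite("pics/side8.png",im[:,:,::-1])
# target: y=-70
m=np.array([.4955,.2272]);t=m-.07*np.array([.317,.948]);print(t)
print(R.T@(np.array([t[0],t[1],.22])-p)*1e3)
E
```

```text
10.7 [ 0.4757 -0.2312  0.2267] [[-0.5151  0.8571 -0.    ]
 [ 0.8571  0.5151 -0.    ]
 [-0.     -0.     -1.    ]] [ 1.2092  0.0989 -0.9188] 29.81118144360091
[0.4733 0.1608]
[337.2597 199.903    6.6703]
```

View pics/wrist8.png

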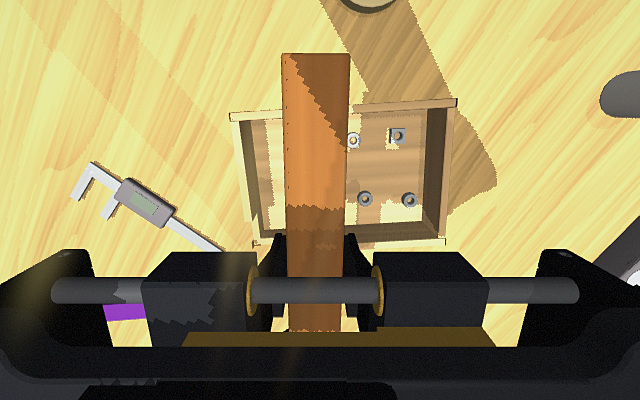

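Request:
{"api": "step_arm", "payload": {"deltas": [[0,0,-6,40,24,0,20],[0,0,-12,90,54,0,20],[0,0,-18,140,84,0,20],[0,0,-24,190,114,0,20],[0,0,-30,240,144,0,20],[0,0,-36,290,172,0,20],[0,0,-40.5,337,200,0,20],[0,0,-40.5,337,200,0,20]]}}

```text
time: 11.8
position: [0.4725, 0.1659, 0.2246]
tool_rot: [-0.491, -3.103, -0.003]
ft_force: [-0.4, -0.3, -1.3]
grip_width: 0.344
```

```bash
python3 - <<'E'
from h import *
import pickle
s=ctrl.get_state();p=s["position"];R=Ro.from_rotvec(s["tool_rot"]).as_matrix();print(s["time"],p,R,s["ft_force"],s["grip_width"]*87,s["qd"])
c=optics.get_calibration("wrist");im=optics.get_image("wrist");cv2.imwrite("pics/wrist9.png",im[:,:,::-1]);pickle.dump((c,p,R),open("wrist9.pkl","wb"))
m=np.array([.4955,.2272]);t=m-.07*np.array([.317,.948])
print(R.T@(np.array([t[0],t[1],.0255])-p)*1e3)
crop("pics/wrist9.png",150,0,450,225,2.6,"pics/wrist9c.png")
E
```

```text
11.8 [0.4725 0.1659 0.2246] [[-0.9512  0.3085 -0.0002]
 [ 0.3085  0.9512  0.0019]
 [ 0.0008  0.0018 -1.    ]] [-0.4311 -0.2985 -1.3101] 29.962660025260682 [ 0.0433 -0.0111  0.0844  0.0199  0.0486  0.0147  0.0092]
[ -2.457   -4.9245 199.1266]
```

View pics/wrist9c.png

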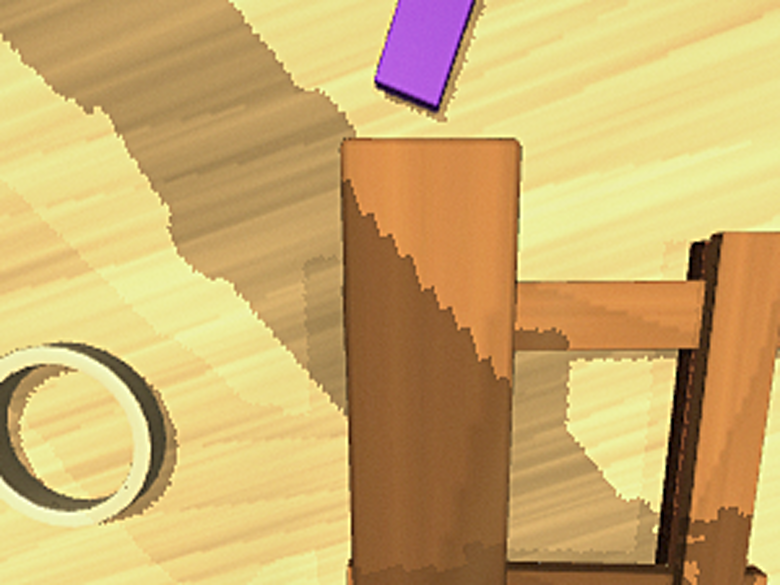

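Request:
{"api": "step_arm", "payload": {"deltas": [[0,0,0,0,0,20,20],[0,0,0,0,0,60,20],[0,0,0,0,0,105,20],[0,0,0,0,0,150,20],[0,0,0,0,0,180,20],[0,0,0,0,0,192,20],[0,0,0,0,0,194,20],[0,0,0,0,0,194,20]]}}

```text
time: 12.85
position: [0.475, 0.1605, 0.0317]
tool_rot: [0.506, 3.099, 0.001]
ft_force: [-0.1, 0.5, -0.8]
grip_width: 0.341
```

```bash
python3 - <<'E'
from h import *
import pickle
s=ctrl.get_state();p=s["position"];R=Ro.from_rotvec(s["tool_rot"]).as_matrix();print(s["time"],p,R,s["ft_force"],s["grip_width"]*87)
for n in ["wrist","side"]:
    c=optics.get_calibration(n);im=optics.get_image(n);cv2.imwrite(f"pics/{n}10.png",im[:,:,::-1])
m=np.array([.4955,.2272]);t=m-.07*np.array([.317,.948])
print(R.T@(np.array([t[0],t[1],.0255])-p)*1e3)
crop("pics/side10.png",220,100,340,210,5,"pics/side10c.png")
E
```

```text
12.85 [0.475  0.1605 0.0317] [[-0.9481  0.3179  0.0021]
 [ 0.3179  0.9481  0.0003]
 [-0.0019  0.001  -1.    ]] [-0.1294  0.4999 -0.8174] 29.6538852274552
[ 1.7496 -0.1956  6.2397]
```

View pics/wrist10.png

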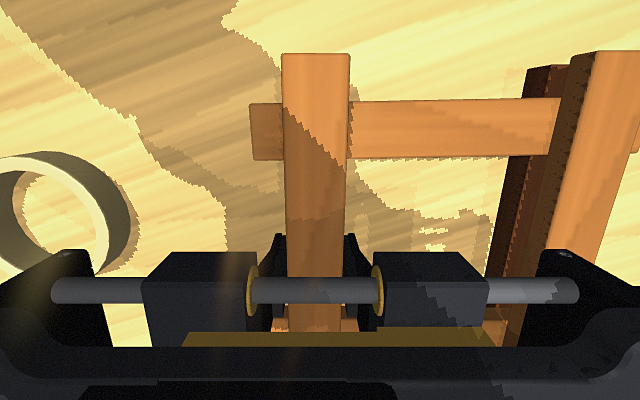

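View pics/side10c.png

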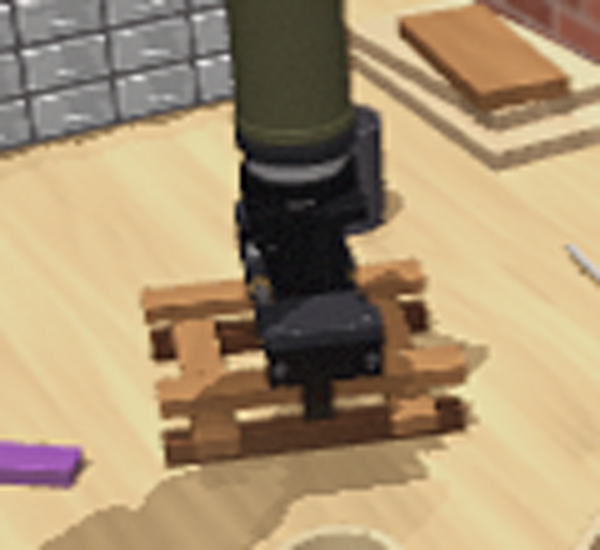

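Slat B hangs 6 mm above its place. Lowering and releasing.

Request:
{"api": "step_arm", "payload": {"deltas": [[0,0,0,1,0,4,20],[0,0,0,1,0,6,20],[0,0,0,1,0,6,20],[0,0,0,1,0,6,50],[0,0,0,1,0,6,50],[0,0,0,1,0,6,50],[0,0,0,1,0,-20,50],[0,0,0,1,0,-75,50]]}}

```text
time: 13.95
position: [0.4709, 0.1601, 0.1042]
tool_rot: [-0.504, -3.096, 0.003]
ft_force: [1.7, -0.5, 0.2]
grip_width: 0.57
```

```bash
python3 - <<'E'
from h import *
import pickle
s=ctrl.get_state();p=s["position"];R=Ro.from_rotvec(s["tool_rot"]).as_matrix();print(s["time"],p,s["ft_force"],s["grip_width"]*87,s["joint_positions"])
for n in ["wrist","side"]:
    c=optics.get_calibration(n);im=optics.get_image(n);cv2.imwrite(f"pics/{n}11.png",im[:,:,::-1])
crop("pics/side11.png",220,100,340,210,5,"pics/side11c.png")
E
```

```text
13.95 [0.4709 0.1601 0.1042] [ 1.7485 -0.4519  0.1963] 49.547981403041284 [-0.0514  0.1152 -0.3469  1.9516  0.0431  1.0876  0.8316]
```

View pics/wrist11.png

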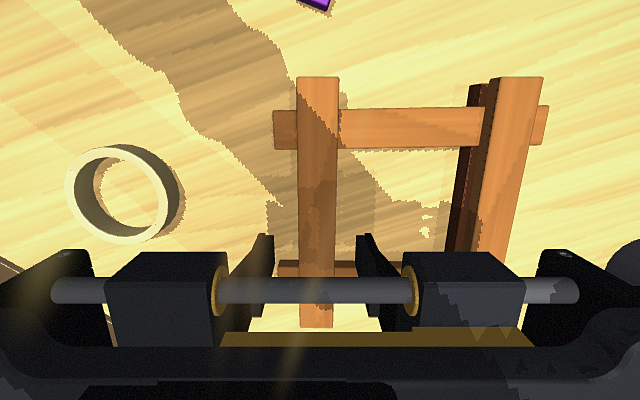

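View pics/side11c.png

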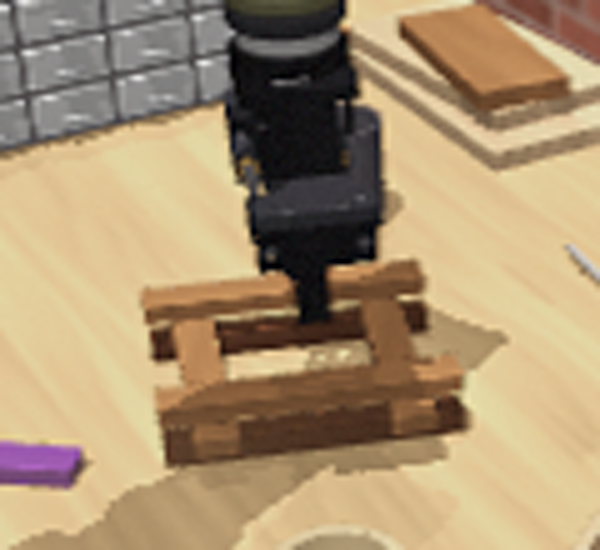

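Both slats now lie flat across the stack. Before tipping, I'll fit a simple kinematic model from the recorded states to check that the tilted pose is reachable.

```bash
cat > kin.py <<'E'
from h import *
from scipy.optimize import least_squares
D=[([.0141,.3218,-.0701,1.4517,.0226,1.3708,-.0569],[.6495,0,.2215],[-2.2205,-2.2206,.0022]),
([.3867,.1903,.0275,1.5133,-.0062,1.4384,1.0253],[.5372,-.2622,.2723],[-1.451,-2.786,-.001]),
([.2982,.3142,-.0348,1.8158,.0122,1.0141,.8885],[.5505,-.1788,.0535],[-1.423,-2.798,0]),
([.299,.1998,-.0329,1.695,.0069,1.2473,.8928],[.5506,-.18,.176],[-1.426,-2.799,0]),
([-.1597,.3121,-.3619,1.4259,.1102,1.4235,.728],[.5896,.2509,.2496],[.502,3.101,0]),
([-.2246,.3151,-.3981,1.7204,.1321,1.1368,.5885],[.5162,.293,.1067],[-.5016,-3.0978,.0037]),
([-.0514,.1152,-.3469,1.9516,.0431,1.0876,.8316],[.4709,.1601,.1042],[-.504,-3.096,.003])]
def rz(a): return Ro.from_euler('z',a).as_matrix()
def ry(a): return Ro.from_euler('y',a).as_matrix()
def fk(q,p,sg):
    h,L1,a,L2,w,T,b,c0=p
    R=rz(sg[0]*q[0]);x=np.array([0,0,h])
    R=R@ry(q[1]); 
    R=R@rz(sg[1]*q[2]); x=x+R@[a,0,L1]
    R=R@ry(q[3]); x=x+R@[b,0,L2]
    R=R@rz(sg[2]*q[4]); R=R@ry(q[5]); x=x+R@[w,0,T]
    R=R@rz(sg[3]*q[6]+c0)
    return x,R
SG=None;P=None
def fit():
    import itertools;best=None
    for sg in itertools.product([-1,1],repeat=4):
        def f(p):
            r=[]
            for q,x,rv in D:
                X,R=fk(q,p,sg); r+=list((X-x)*10)+list((Ro.from_matrix(R).inv()*Ro.from_rotvec(rv)).as_rotvec())
            return np.array(r)
        for c0 in (0,1.57,3.14,-1.57):
            s=least_squares(f,[.35,.4,0,.4,0,.2,0,c0])
            if best is None or s.cost<best[0]: best=(s.cost,sg,s.x,f(s.x))
    return best
if __name__=="__main__":
    b=fit();print(b[0],b[1],b[2]);print(b[3].reshape(-1,6))
    import pickle;pickle.dump((b[1],b[2]),open("kin.pkl","wb"))
E
python3 kin.py
```

```text
0.1803164731811767 (-1, -1, -1, -1) [-2.8447  0.5923  0.0041  0.5224  0.0514 -2.61    0.0013  1.5708]
[[ 0.0608  0.2406 -0.0159 -0.     -0.     -0.    ]
 [-0.0318  0.2799  0.0338  0.0002 -0.0001  0.0003]
 [ 0.1157  0.2162 -0.0424  0.      0.0002  0.    ]
 [-0.0539  0.2814  0.0149 -0.0001 -0.0001 -0.0002]
 [-0.0361  0.1212  0.0022 -0.0001 -0.0002 -0.0001]
 [ 0.0781  0.1387 -0.0206 -0.      0.      0.    ]
 [-0.106   0.1422  0.0279 -0.0003 -0.0004 -0.    ]]
```

```bash
cat > kin2.py <<'E'
from kin import *
sg=(-1,-1,-1,-1)
def fk2(q,p):
    h,a0,y0,L1,a,y1,L2,b,y2,w,y3,T=p
    R=rz(-q[0]);x=np.array([0,0,h])+R@[a0,y0,0]
    R=R@ry(q[1])@rz(-q[2]); x=x+R@[a,y1,L1]
    R=R@ry(q[3])@rz(-q[4]); x=x+R@[b,y2,L2]
    R=R@ry(q[5]); x=x+R@[w,y3,T]
    return x,R@rz(-q[6]+np.pi/2)
P0=np.array([.35,0,0,.42,0,0,.4,0,0,0,0,.3])
def fit2(T=.3):
    p0=P0.copy();p0[-1]=T
    def f(p):
        return np.array([ (fk2(q,p)[0]-x)/.001 for q,x,rv in D]).ravel().tolist()+list((p-p0)/.1)
    s=least_squares(f,p0);return s.x,np.array(f(s.x))[:3*len(D)].reshape(-1,3)
if __name__=="__main__":
    for T in (.2,.3,.4):
        p,r=fit2(T);print(p);print(abs(r).max(0))
E
python3 kin2.py
```

```text
[ 0.2169 -0.     -0.0157  0.4676  0.     -0.0104  0.5131  0.0003 -0.0002
 -0.0001 -0.0002  0.3356]
[0.0578 0.0898 0.0439]
[ 0.2649  0.     -0.0155  0.4674  0.     -0.0104  0.513  -0.     -0.0003
 -0.0001 -0.0003  0.3838]
[0.0949 0.0682 0.0409]
[ 0.3129  0.     -0.0153  0.4673  0.0001 -0.0104  0.5129 -0.0004 -0.0005
 -0.0002 -0.0005  0.432 ]
[0.1717 0.0637 0.0378]
```

```bash
python3 - <<'E'
from h import *
c=optics.get_calibration("side")
for z in (.4,.45,.5,.55,.6,.65): print(z,proj(c,(.5506,-.18,z)),proj(c,(.5406,-.22,z)))
for z in (.2,.25,.3,.35): print(z,proj(c,(0,0,z)),proj(c,(.05,-.05,z)))
E
```

```text
0.4 [369.1099 105.2346] [376.5722 111.9205]
0.45 [370.8029  83.705 ] [378.6111  89.757 ]
0.5 [372.6209  60.586 ] [380.8069  65.8876]
0.55 [374.5783  35.6947] [383.1785  40.1074]
0.6 [376.6917   8.8192] [385.7479  12.1775]
0.65 [378.9806 -20.2876] [388.5408 -18.1827]
0.2 [127.1835 209.5248] [153.9197 213.9048]
0.25 [120.3509 191.9322] [147.9264 196.1684]
0.3 [113.0204 173.0576] [141.4886 177.1168]
0.35 [105.1355 152.7556] [134.555 156.598]
```

```bash
cat > plan.py <<'E'
from kin2 import *
P,_=fit2(.29)
lo=np.array([-2.86,-.3,-1.38,.06,-1.56,.09,-2.69]);hi=np.array([2.86,2.09,1.24,2.45,4.7,2.05,2.69])
def ik(x,R,q0):
    def f(q):
        X,Q=fk2(q,P); return np.r_[(X-x)*20,(Ro.from_matrix(Q).inv()*Ro.from_matrix(R)).as_rotvec()*4,(q-q0)*.02]
    s=least_squares(f,np.clip(q0,lo+1e-3,hi-1e-3),bounds=(lo,hi));r=f(s.x);return s.x,np.linalg.norm(r[:3])/20*1e3,np.degrees(np.linalg.norm(r[3:6])/4)
O=np.array([.5055,-.2138,.0325]);yaw=np.radians(34.6)
RT=rz(yaw)
def tilt(th,phi=45):
    d=-(RT@[np.cos(np.radians(phi)),np.sin(np.radians(phi)),0])   # downhill
    ax=np.cross([0,0,1],d); return Ro.from_rotvec(np.radians(th)*ax).as_matrix()
PIV=O+RT@[-.12,-.085,-.0325]
def tool(g,jx,th,phi=45):
    # g: grasp TCP in tote frame; jx: tool x in tote frame
    tx=np.array(jx,float);tz=np.array([0,0,-1.]);R0=RT@np.c_[tx,np.cross(tz,tx),tz]
    Q=tilt(th,phi);x=O+RT@np.array(g);return PIV+Q@(x-PIV),Q@R0
if __name__=="__main__":
    print(P,PIV)
    zt=.030-.0325
    for name,g,jx in (("+x wall,cam+y",(.1155,.05,zt),(0,1,0)),("+x wall,cam-y",(.1155,.05,zt),(0,-1,0)),("+y wall,cam+x",(.085,.0805,zt),(1,0,0)),("+y wall,cam-x",(.085,.0805,zt),(-1,0,0))):
        print(name)
        for q0 in ([.25,.25,0,1.8,0,1.1,.9],[.25,.25,0,1.8,0,1.1,-.7],[.25,.25,0,1.8,0,1.1,-2],[.25,.25,0,1.8,0,1.1,2.3]):
            q=np.array(q0)
            for th in (0,10,20,30,40):
                x,R=tool(g,jx,th);q,e,a=ik(x,R,q)
                if th in(0,40) and e<2 and a<1: print(th,x,q,round(e,2),round(a,2))
                elif e>2 or a>1: print(th,"fail",round(e,1),round(a,1)) ;break
E
python3 plan.py
```

```text
[ 0.2601 -0.     -0.0155  0.4675  0.     -0.0104  0.513   0.     -0.0003
 -0.0001 -0.0003  0.379 ] [ 0.455  -0.3519  0.    ]
+x wall,cam+y
0 [ 0.5722 -0.1071  0.03  ] [ 0.1585  0.3469 -0.0225  1.8264  0.0093  0.9684  0.736 ] 0.0 0.0
40 [ 0.5576 -0.1863  0.1914] [ 0.6663  0.4317 -0.0178  1.545  -0.6043  1.5334  1.392 ] 0.0 0.0
0 [ 0.5722 -0.1071  0.03  ] [ 0.381   0.3634 -0.2842  1.8179  0.1206  0.977   0.6507] 0.0 0.0
40 [ 0.5576 -0.1863  0.1914] [ 0.8904  0.4524 -0.3117  1.5355 -0.4991  1.4914  1.3143] 0.0 0.0
0 [ 0.5722 -0.1071  0.03  ] [ 0.5974  0.403  -0.5446  1.8101  0.2447  0.9957  0.558 ] 0.01 0.01
40 [ 0.5576 -0.1863  0.1914] [ 1.1307  0.5148 -0.6434  1.5258 -0.3561  1.4497  1.2083] 0.0 0.0
0 [ 0.5722 -0.1071  0.03  ] [-0.0378  0.3491  0.208   1.8338 -0.086   0.9673  0.8107] 0.0 0.0
40 [ 0.5576 -0.1863  0.1914] [ 0.4872  0.4353  0.2156  1.5526 -0.6821  1.5718  1.4494] 0.0 0.0
+x wall,cam-y
0 fail 25.6 21.1
0 [ 0.5722 -0.1071  0.03  ] [-0.0592  0.3503  0.2333  1.8346 -0.0965  0.9676 -2.3225] 0.0 0.0
40 [ 0.5576 -0.1863  0.1914] [ 0.4687  0.4368  0.2398  1.5534 -0.6901  1.5761 
[... 894 characters left out ...]
 0.01
40 [ 0.5152 -0.1785  0.1914] [ 0.297   0.3849  0.4817  1.6616 -0.7311  1.6052 -0.0271] 0.0 0.0
+y wall,cam-x
0 [ 0.5298 -0.0993  0.03  ] [ 0.3608  0.2801 -0.2527  1.9247  0.0853  0.947   2.2423] 0.0 0.0
40 [ 0.5152 -0.1785  0.1914] [ 1.4336  0.5628 -0.9992  1.6187 -0.2033  1.4124  2.69  ] 0.0 0.0
0 [ 0.5298 -0.0993  0.03  ] [ 0.6171  0.3172 -0.5454  1.9158  0.1987  0.9615  2.154 ] 0.01 0.01
40 [ 0.5152 -0.1785  0.1914] [ 1.4336  0.5628 -0.9992  1.6187 -0.2033  1.4124  2.69  ] 0.0 0.0
0 fail 34.1 23.7
0 [ 0.5298 -0.0993  0.03  ] [ 0.186   0.2688 -0.0561  1.9311  0.0184  0.9422  2.2957] 0.0 0.0
40 [ 0.5152 -0.1785  0.1914] [ 1.4336  0.5628 -0.9992  1.6187 -0.2033  1.4124  2.69  ] 0.0 0.0
```

All options are reachable. I'll grip the +x wall near its +y end, with the jaws along tote x. Moving to hover above that spot.

Request:
{"api": "step_arm", "payload": {"deltas": [[0,0,0,0,0,-50,40],[0,0,6,-30,-35,-64,40],[0,0,12,-60,-75,-64,40],[0,0,18,-90,-112,-64,40],[0,0,24,-120,-150,-64,40],[0,0,30,-150,-190,-64,40],[0,0,37,-178,-223,-64,40],[0,0,37,-178,-223,-64,40]]}}

```text
time: 15.05
position: [0.571, -0.1119, 0.1686]
tool_rot: [1.473, 2.775, -0.003]
ft_force: [-0.5, 0.3, 0.4]
grip_width: 0.46
```

```bash
python3 - <<'E'
from h import *
import pickle
s=ctrl.get_state();p=s["position"];R=Ro.from_rotvec(s["tool_rot"]).as_matrix();print(s["time"],p,R[:2,:2],s["grip_width"]*87,s["joint_positions"],s["ft_force"],s["torque"])
for n in ["wrist","side"]:
    c=optics.get_calibration(n);im=optics.get_image(n);cv2.imwrite(f"pics/{n}12.png",im[:,:,::-1]);pickle.dump((c,p,R),open(f"{n}12.pkl","wb"))
crop("pics/side12.png",240,130,320,205,8,"pics/side12c.png")
print(R.T@(np.array([.5722,-.1071,.03])-p)*1e3)
E
```

```text
15.05 [ 0.571  -0.1119  0.1686] [[-0.5605  0.8281]
 [ 0.8281  0.5605]] 39.977119257154285 [ 0.2126  0.2118 -0.0753  1.6961  0.0189  1.2349  0.7277] [-0.5384  0.3274  0.3772] [ 0.0515 -0.0428 -0.0065]
[  3.5114   3.9333 138.5846]
```

View pics/wrist12.png

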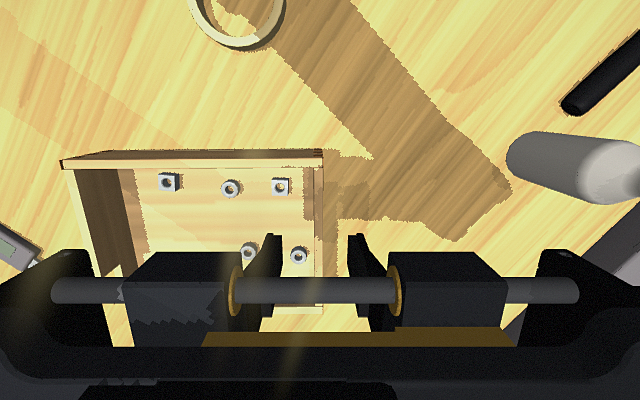

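View pics/side12c.png

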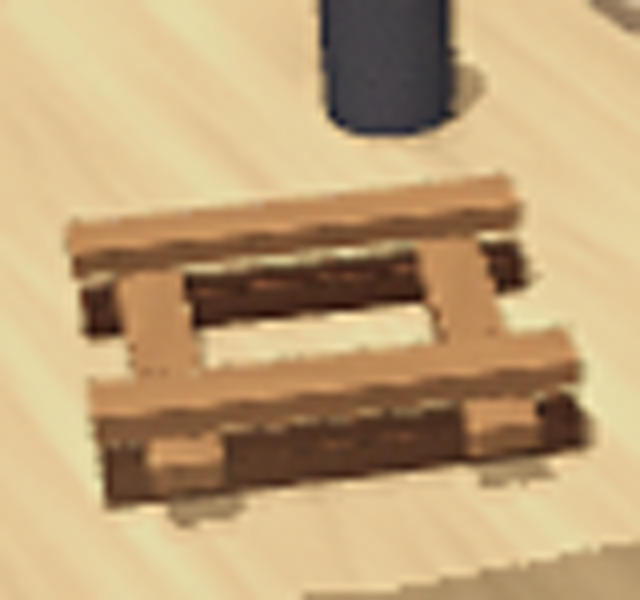

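The stack is right: both new slats lie across, above the bearers. The tote's +x rim runs from (322,150) to (322,308) in the wrist view. I'll check the wall line there.

```bash
python3 - <<'E'
from h import *
import pickle
crop("pics/wrist12.png",50,135,400,320,2.2,"pics/w12c.png")
c,p,R=pickle.load(open("wrist12.pkl","rb"))
O=np.array([.5055,-.2138,.0325]);y=np.radians(34.6);RT=Ro.from_euler('z',y).as_matrix()
for uv in [(322,150),(314,151),(323,230),(315,230),(322,306),(315,306),(61,160)]:
    X=onplane(c,uv,.065);print(uv,X,RT.T@(X-O)*1e3)
E
```

```text
(322, 150) [ 0.5512 -0.0705  0.065 ] [119.0073  92.0191  32.5   ]
(314, 151) [ 0.5457 -0.0753  0.065 ] [111.7863  91.1797  32.5   ]
(323, 230) [ 0.5964 -0.1344  0.065 ] [119.9248  13.7428  32.5   ]
(315, 230) [ 0.5899 -0.1388  0.065 ] [112.0653  13.8015  32.5   ]
(322, 306) [ 0.6458 -0.2079  0.065 ] [118.869  -74.8192  32.5   ]
(315, 306) [ 0.6396 -0.2121  0.065 ] [111.3513 -74.7695  32.5   ]
(61, 160) [ 0.3591 -0.2117  0.065 ] [-119.2965   84.8888   32.5   ]
```

View pics/w12c.png

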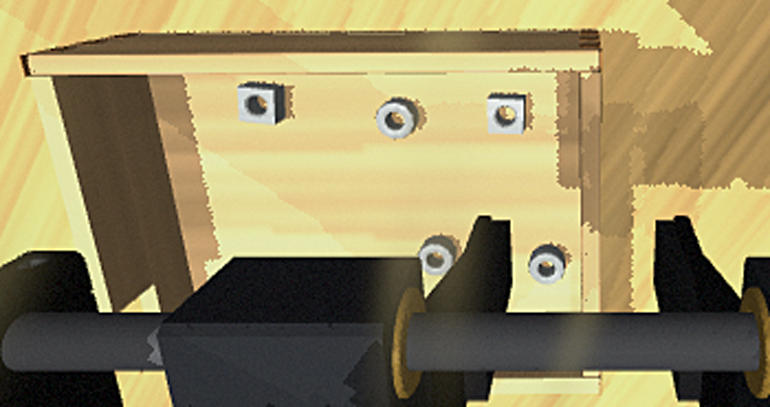

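Request:
{"api": "step_arm", "payload": {"deltas": [[0,0,0,0,0,0,40],[0,0,0,0,0,0,40],[0,0,0,0,0,40,40],[0,0,0,0,0,80,40],[0,0,0,0,0,115,40],[0,0,0,0,0,135,40],[0,0,0,0,0,139,40],[0,0,0,0,0,139,40]]}}

```text
time: 16.15
position: [0.5715, -0.1068, 0.0312]
tool_rot: [1.461, 2.78, 0.001]
ft_force: [-0.2, 0.0, 0.3]
grip_width: 0.461
```

```bash
python3 - <<'E'
from h import *
s=ctrl.get_state();p=s["position"];R=Ro.from_rotvec(s["tool_rot"]).as_matrix();print(s["time"],p,R,s["ft_force"])
O=np.array([.5055,-.2138,.0325]);RT=Ro.from_euler('z',34.6,degrees=True).as_matrix()
print(RT.T@(p-O)*1e3)
im=optics.get_image("wrist");cv2.imwrite("pics/wrist13.png",im[:,:,::-1])
im=optics.get_image("side");cv2.imwrite("pics/side13.png",im[:,:,::-1]);crop("pics/side13.png",280,140,440,300,4,"pics/side13c.png")
E
```

```text
16.15 [ 0.5715 -0.1068  0.0312] [[-0.567   0.8237  0.0009]
 [ 0.8237  0.567  -0.    ]
 [-0.0005  0.0007 -1.    ]] [-0.1578  0.0283  0.3229]
[115.082   50.655   -1.2899]
```

View pics/wrist13.png

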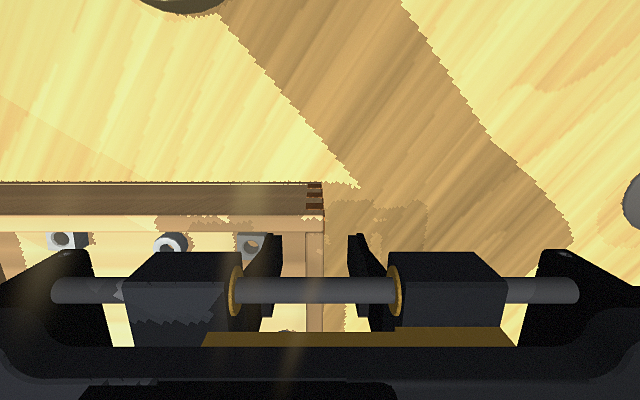

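View pics/side13c.png

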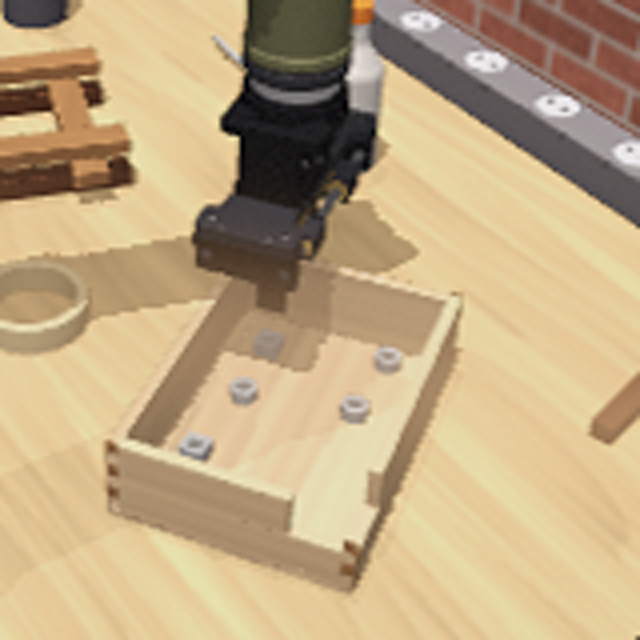

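The wall sits midway between the fingers, and the inner finger at (275,250) is clear of the nut at (250,246). Closing firmly, then I'll compute the tilt table about the pour corner.

Request:
{"api": "step_arm", "payload": {"deltas": [[0,0,0,0,0,0,0],[0,0,0,0,0,0,0],[0,0,0,0,0,0,0],[0,0,0,0,0,0,0],[0,0,0,0,0,0,0],[0,0,0,0,0,0,0],[0,0,0,0,0,0,0],[0,0,0,0,0,0,0]], "newtons": 58}}

```text
time: 17.25
position: [0.5712, -0.1071, 0.0307]
tool_rot: [1.462, 2.78, 0.0]
ft_force: [-0.4, 0.8, 1.4]
grip_width: 0.098
```

```bash
cat > tab.py <<'E'
from plan import *
# absolute commanded schedule about PIV
R0=RT@np.c_[[0,1,0],[1,0,0],[0,0,-1.]]
x0=np.array([.5720,-.1070,.0308])
def pose(th): Q=tilt(th); return PIV+Q@(x0-PIV), Q@R0
def rows(a,ths,dz=0):
    xa,Ra=pose(a)
    for th in ths:
        x,R=pose(th); w=Ro.from_matrix(Ra.T@R).as_rotvec(degrees=True); d=Ra.T@(x-xa)*1e3
        print(th,np.round(w,2),np.round(d,1))
E
python3 - <<'E'
from tab import *
s=ctrl.get_state();print(s["time"],s["position"],s["tool_rot"],s["ft_force"],s["torque"],s["grip_width"]*87)
rows(0,[1,2,3.5,5,6.5,8,9,10])
E
```

```text
17.25 [ 0.5712 -0.1071  0.0307] [1.4625 2.7801 0.0002] [-0.3797  0.844   1.4372] [ 0.1384 -0.0953  0.0034] 8.552310130144077
1 [-0.71  0.71  0.  ] [-0.4 -0.4 -4.6]
2 [-1.41  1.41 -0.  ] [-0.9 -0.9 -9.1]
3.5 [-2.47  2.47 -0.  ] [ -1.7  -1.7 -15.9]
5 [-3.54  3.54  0.  ] [ -2.6  -2.6 -22.7]
6.5 [-4.6  4.6  0. ] [ -3.7  -3.7 -29.5]
8 [-5.66  5.66  0.  ] [ -4.8  -4.8 -36.2]
9 [-6.36  6.36 -0.  ] [ -5.7  -5.7 -40.6]
10 [-7.07  7.07  0.  ] [ -6.6  -6.6 -45. ]
```

Request:
{"api": "step_arm", "payload": {"deltas": [[-0.7,0.7,0,-0.4,-0.4,-4.6,0],[-1.4,1.4,0,-0.9,-0.9,-9.1,0],[-2.5,2.5,0,-1.7,-1.7,-15.9,0],[-3.5,3.5,0,-2.6,-2.6,-22.7,0],[-4.6,4.6,0,-3.7,-3.7,-29.5,0],[-5.7,5.7,0,-4.8,-4.8,-36.2,0],[-6.4,6.4,0,-5.7,-5.7,-40.6,0],[-7.1,7.1,0,-6.6,-6.6,-45,0]]}}

```text
time: 18.25
position: [0.569, -0.1168, 0.0757]
tool_rot: [-1.434, -2.724, -0.259]
ft_force: [0.3, 0.5, -3.8]
grip_width: 0.099
```

```bash
python3 - <<'E'
from tab import *
s=ctrl.get_state();print(s["time"],s["position"],s["ft_force"],s["torque"],s["grip_width"]*87)
x,R=pose(10);print(x, np.degrees((Ro.from_rotvec(s["tool_rot"]).inv()*Ro.from_matrix(R)).as_rotvec()))
im=optics.get_image("side");cv2.imwrite("pics/side14.png",im[:,:,::-1]);crop("pics/side14.png",280,140,440,300,4,"pics/side14c.png")
rows(10,[11,12,13,14,15,16,17,18])
E
```

```text
18.25 [ 0.569  -0.1168  0.0757] [ 0.2623  0.4593 -3.7921] [-0.3689 -0.104   0.0283] 8.618488028685636
[ 0.5703 -0.1162  0.0758] [ 0.0529 -0.0536 -0.1093]
11 [-0.71  0.71 -0.  ] [-0.4 -0.4 -4.6]
12 [-1.41  1.41 -0.  ] [-0.9 -0.9 -9.1]
13 [-2.12  2.12 -0.  ] [ -1.4  -1.4 -13.7]
14 [-2.83  2.83 -0.  ] [ -2.   -2.  -18.2]
15 [-3.54  3.54 -0.  ] [ -2.6  -2.6 -22.7]
16 [-4.24  4.24  0.  ] [ -3.3  -3.3 -27.2]
17 [-4.95  4.95 -0.  ] [ -4.   -4.  -31.7]
18 [-5.66  5.66 -0.  ] [ -4.8  -4.8 -36.2]
```

View pics/side14c.png

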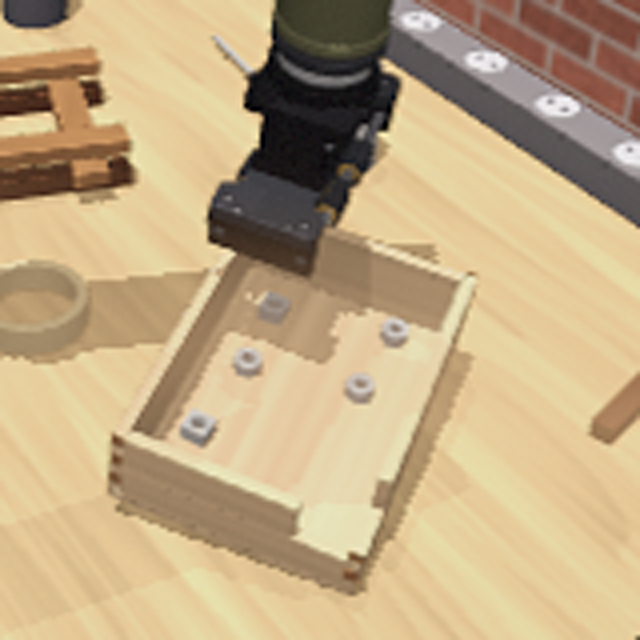

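The tote tilts as meant. Its low corner at crop (355,590) stays put, no part has moved, and the bench still carries part of the weight. Going on slowly.

Request:
{"api": "step_arm", "payload": {"deltas": [[-0.7,0.7,0,-0.4,-0.4,-4.6,0],[-1.4,1.4,0,-0.9,-0.9,-9.1,0],[-2.1,2.1,0,-1.4,-1.4,-13.7,0],[-2.8,2.8,0,-2,-2,-18.2,0],[-3.5,3.5,0,-2.6,-2.6,-22.7,0],[-4.2,4.2,0,-3.3,-3.3,-27.2,0],[-5,5,0,-4,-4,-31.7,0],[-5.7,5.7,0,-4.8,-4.8,-36.2,0]]}}

```text
time: 19.3
position: [0.567, -0.1293, 0.1104]
tool_rot: [-1.403, -2.667, -0.46]
ft_force: [0.0, -0.8, -4.6]
grip_width: 0.096
```

```bash
python3 - <<'E'
from tab import *
s=ctrl.get_state();print(s["time"],s["position"],s["ft_force"],s["torque"],s["grip_width"]*87)
x,R=pose(18);print(x, np.degrees((Ro.from_rotvec(s["tool_rot"]).inv()*Ro.from_matrix(R)).as_rotvec()))
im=optics.get_image("side");cv2.imwrite("pics/side15.png",im[:,:,::-1]);crop("pics/side15.png",280,140,440,300,4,"pics/side15c.png")
rows(18,[19,20,21,22,23,24,25,26])
E
```

```text
19.3 [ 0.567  -0.1293  0.1104] [ 0.0254 -0.8269 -4.6499] [-0.7228  0.0578 -0.0232] 8.318133988593145
[ 0.568  -0.129   0.1103] [ 0.1466 -0.0817 -0.0914]
19 [-0.71  0.71 -0.  ] [-0.4 -0.4 -4.6]
20 [-1.41  1.41 -0.  ] [-0.9 -0.9 -9.1]
21 [-2.12  2.12 -0.  ] [ -1.4  -1.4 -13.7]
22 [-2.83  2.83 -0.  ] [ -2.   -2.  -18.2]
23 [-3.54  3.54  0.  ] [ -2.6  -2.6 -22.7]
24 [-4.24  4.24 -0.  ] [ -3.3  -3.3 -27.2]
25 [-4.95  4.95  0.  ] [ -4.   -4.  -31.7]
26 [-5.66  5.66  0.  ] [ -4.8  -4.8 -36.2]
```

View pics/side15c.png

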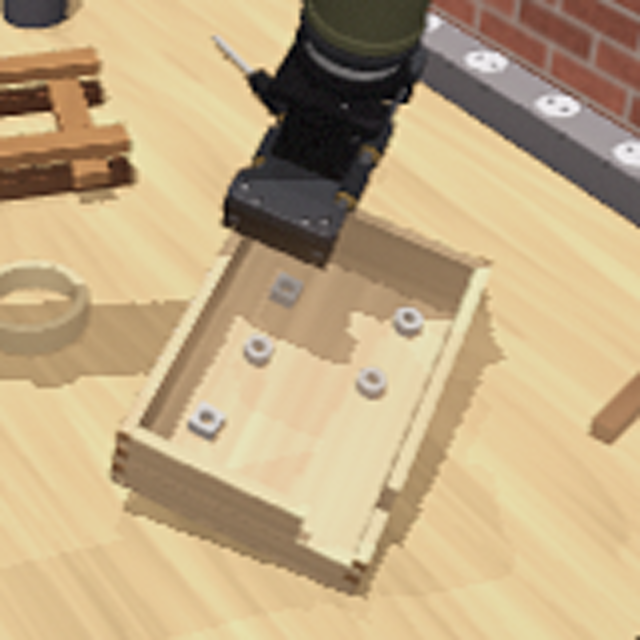

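Request:
{"api": "step_arm", "payload": {"deltas": [[-0.7,0.7,0,-0.4,-0.4,-4.2,0],[-1.4,1.4,0,-0.9,-0.9,-8.4,0],[-2.1,2.1,0,-1.4,-1.4,-12.7,0],[-2.8,2.8,0,-2,-2,-17.2,0],[-3.5,3.5,0,-2.6,-2.6,-21.7,0],[-4.2,4.2,0,-3.3,-3.3,-26.2,0],[-5,5,0,-4,-4,-30.7,0],[-5.7,5.7,0,-4.8,-4.8,-35.2,0]]}}

```text
time: 20.35
position: [0.5638, -0.1466, 0.1417]
tool_rot: [-1.367, -2.598, -0.653]
ft_force: [-0.2, 0.3, -3.3]
grip_width: 0.098
```

```bash
python3 - <<'E'
from tab import *
s=ctrl.get_state();print(s["time"],s["position"],s["ft_force"],s["torque"],s["grip_width"]*87)
x,R=pose(26);print(x, np.degrees((Ro.from_rotvec(s["tool_rot"]).inv()*Ro.from_matrix(R)).as_rotvec()))
im=optics.get_image("side");cv2.imwrite("pics/side16.png",im[:,:,::-1]);crop("pics/side16.png",280,140,440,300,4,"pics/side16c.png")
E
```

```text
20.35 [ 0.5638 -0.1466  0.1417] [-0.1766  0.2692 -3.3158] [-0.9572  0.0769 -0.001 ] 8.50468139781866
[ 0.5648 -0.1464  0.1425] [ 0.1962 -0.1093 -0.0907]
```

View pics/side16c.png

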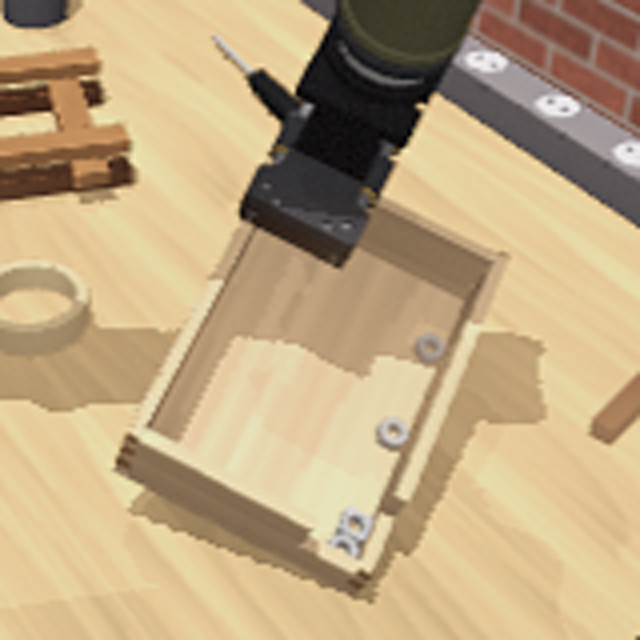

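Two spacers rub along the -y wall at crop (430,347) and (392,432), and the rest are in the corner around (350,530). I'll tilt further, slowly.

Request:
{"api": "step_arm", "payload": {"deltas": [[-0.7,0.7,0,-0.4,-0.4,-4.6,0],[-1.4,1.4,0,-0.9,-0.9,-9.1,0],[-2.1,2.1,0,-1.4,-1.4,-13.7,0],[-2.8,2.8,0,-2,-2,-18.2,0],[-3.5,3.5,0,-2.6,-2.6,-22.7,0],[-4.2,4.2,0,-3.3,-3.3,-27.2,0],[-5,5,0,-4,-4,-31.7,0],[-5.7,5.7,0,-4.8,-4.8,-36.2,0]]}}

```text
time: 21.4
position: [0.5598, -0.1681, 0.1712]
tool_rot: [-1.325, -2.519, -0.839]
ft_force: [0.5, 0.4, -2.9]
grip_width: 0.098
```

```bash
python3 - <<'E'
from tab import *
s=ctrl.get_state();print(s["time"],s["position"],s["ft_force"],s["torque"],s["grip_width"]*87)
x,R=pose(34);print(x, np.degrees((Ro.from_rotvec(s["tool_rot"]).inv()*Ro.from_matrix(R)).as_rotvec()))
im=optics.get_image("side");cv2.imwrite("pics/side17.png",im[:,:,::-1]);crop("pics/side17.png",280,140,440,300,4,"pics/side17c.png")
E
```

```text
21.4 [ 0.5598 -0.1681  0.1712] [ 0.4982  0.4495 -2.8518] [-0.9216  0.0375  0.0301] 8.524496969048268
[ 0.5608 -0.168   0.172 ] [ 0.2562 -0.1525 -0.0745]
```

View pics/side17c.png

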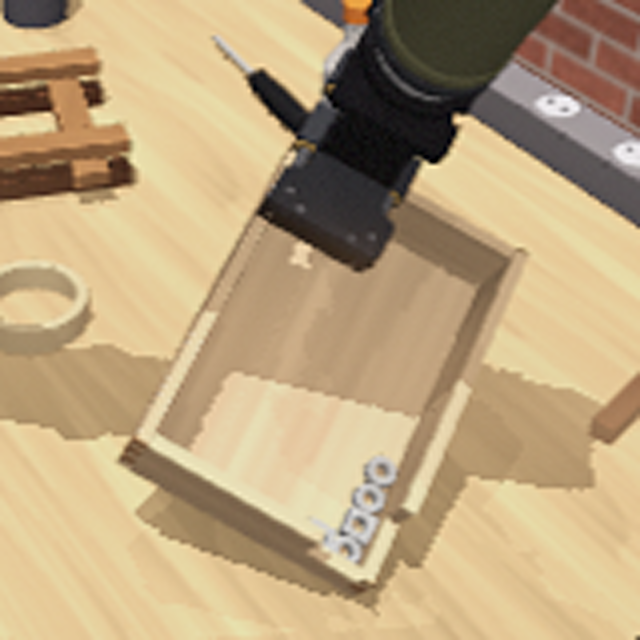

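```bash
python3 - <<'E'
from h import *
crop("pics/side17.png",345,240,400,290,13,"pics/side17d.png")
im=optics.get_image("scene");cv2.imwrite("pics/scene17.png",im[:,:,::-1]);crop("pics/scene17.png",220,150,380,270,5,"pics/scene17c.png")
E
```

```text
(no output)
```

View pics/side17d.png

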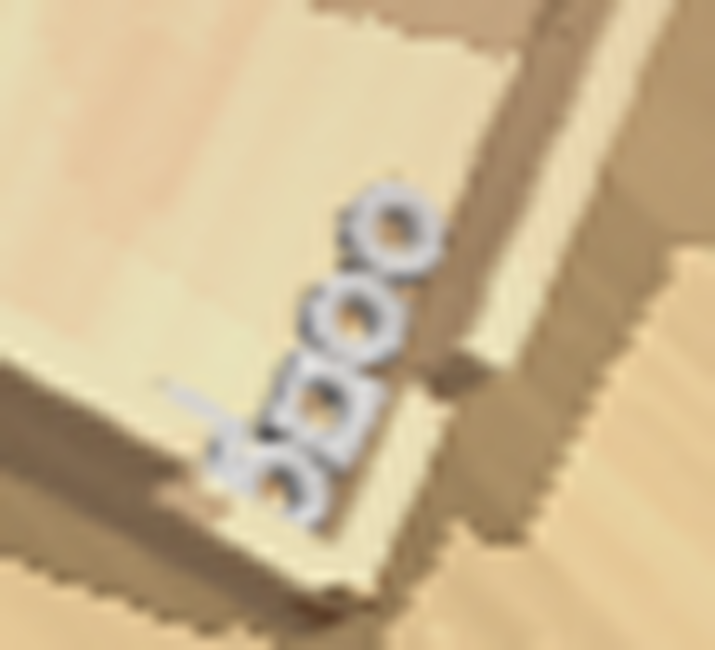

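View pics/scene17c.png

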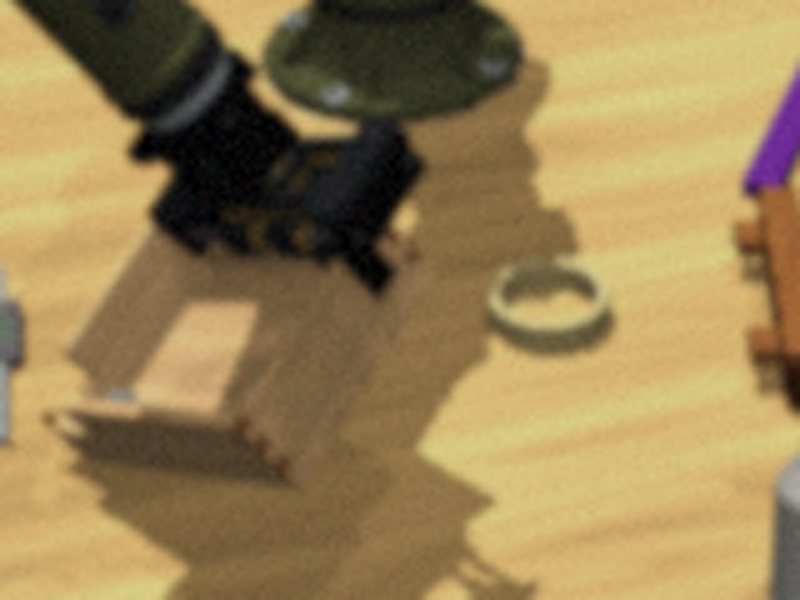

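```bash
cat > parts.py <<'E'
from tab import *
def inTote(c,uv,Rt,xt,h=12):
    # Rt,xt: tool pose measured -> tote pose via rigid grip
    M=Rt@np.c_[[0,1,0],[1,0,0],[0,0,-1.]].T   # tote rot = Rt * (tool in tote)^T
    g=RT.T@(x0m-O)    # tcp in tote frame
    org=xt-M@g
    o,d=ray(c,uv); ol=M.T@(o-org); dl=M.T@d
    s=(-.0265+h/1e3-ol[2])/dl[2]; X=ol+dl*s
    return (X-np.array([-.111,-.076,-.0265]))*1e3
x0m=np.array([.5712,-.1071,.0307])
E
python3 - <<'E'
from parts import *
s=ctrl.get_state();c=optics.get_calibration("side")
Rt=Ro.from_rotvec(s["tool_rot"]).as_matrix();xt=s["position"]
for u,v in [(392,228),(354,318),(328,405),(282,490),(232,452),(165,385),(250,430)]:
    p=((u+.5)/13-.5+345,(v+.5)/13-.5+240);r=inTote(c,p,Rt,xt);print((u,v),r.round(1),np.linalg.norm(r[:2]).round(1))
E
```

```text
(392, 228) [65.8 13.4 12. ] 67.1
(354, 318) [45.7 12.8 12. ] 47.4
(328, 405) [27.7 10.4 12. ] 29.6
(282, 490) [ 8.3 11.7 12. ] 14.4
(232, 452) [10.  23.4 12. ] 25.5
(165, 385) [15.  40.5 12. ] 43.1
(250, 430) [15.6 22.  12. ] 27.0
```

All five lie against one another in the corner. In tote axes from pour_corner they are at about (8,12), (28,10), (46,13) and (66,13) mm, with the second nut at about (9,31), half hidden behind the -x wall. I'll hold for a second and check that everything is still.

Request:
{"api": "step_arm", "payload": {"deltas": [[0,0,0,0,0,0,0],[0,0,0,0,0,0,0],[0,0,0,0,0,0,0],[0,0,0,0,0,0,0],[0,0,0,0,0,0,0],[0,0,0,0,0,0,0],[0,0,0,0,0,0,0],[0,0,0,0,0,0,0]]}}

```text
time: 22.5
position: [0.5597, -0.1679, 0.1709]
tool_rot: [-1.325, -2.519, -0.837]
ft_force: [-0.3, -1.1, -3.3]
grip_width: 0.1
```

```bash
python3 - <<'E'
from parts import *
s=ctrl.get_state();print(s["time"],s["position"],s["ft_force"],s["torque"],s["grip_width"]*87,abs(s["qd"]).max())
for n in ("side","wrist"):
    im=optics.get_image(n);cv2.imwrite(f"pics/{n}18.png",im[:,:,::-1])
crop("pics/side18.png",345,240,400,290,13,"pics/side18d.png")
a=cv2.imread("pics/side17.png").astype(int);b=cv2.imread("pics/side18.png").astype(int);d=abs(a-b).max(2)>40;print("changed px",d.sum())
E
```

```text
22.5 [ 0.5597 -0.1679  0.1709] [-0.3081 -1.1209 -3.2501] [-1.4142  0.2182  0.1214] 8.668138717730542 0.0020472272370533223
changed px 27
```

View pics/side18.png

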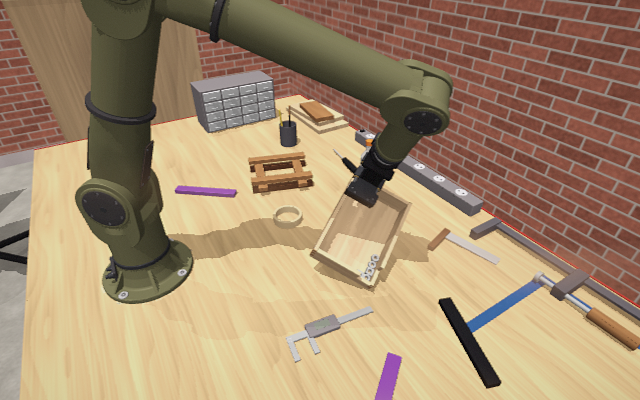

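View pics/side18d.png

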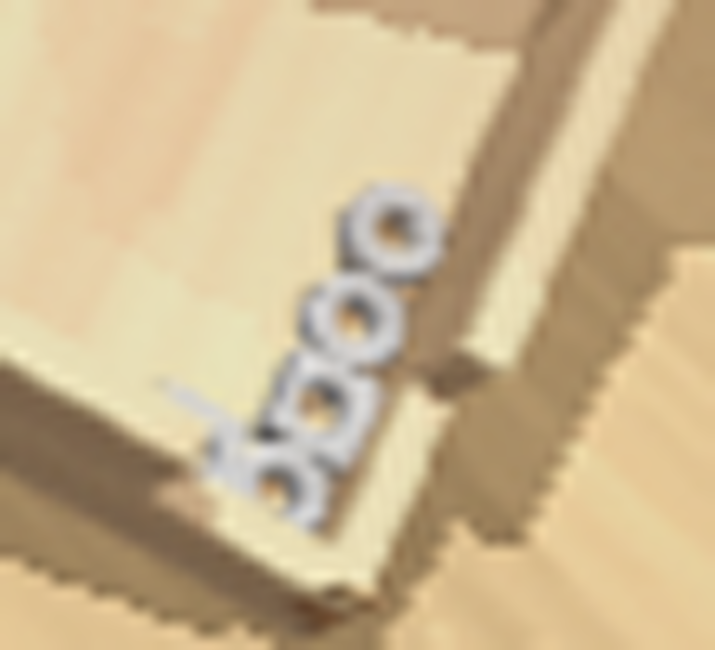

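View pics/wrist18.png

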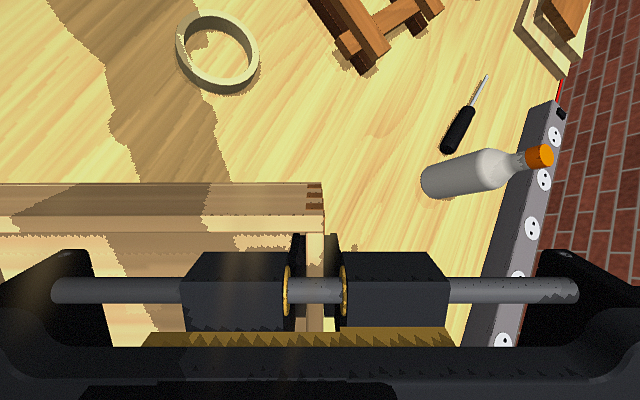

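Everything is still: joint speed is at most 0.002 rad/s and the parts have not moved between the two pictures. Handing in.

```bash
python3 - <<'E'
from bench import ctrl
print(ctrl.close_job()); s=ctrl.get_state(); print(s["time"],s["position"],s["grip_width"]*87)
E
```

```text
the job is handed in; nothing more can be done
None
the job is handed in; nothing more can be done
```

I finished the job and handed it in at about 22.6 s of the 64 s; no verdict was reported.

- **Slats:** Both slats lie flat on the stack, crosswise to the two below and about above the bearers. I checked this by eye in the side and wrist pictures after release. I did not measure their final position.
- **Tote:** I gripped its +x wall near the +y end and tipped it about 34° towards the cut-down corner. It is still held there, with its low corner on the bench and nothing else propping it.
- **Parts:** All five ended touching each other in the cut-down corner, and none spilled. Four lie in a row along the -y wall, with the farthest centre about 67 mm from the corner point. The fifth, a nut, lies against the -x wall, and I could see only part of it.
- **Last checks:** Over a one-second hold the parts did not move, the joints were still (at most 0.002 rad/s) and the grip stayed at about 8.6 mm. The upward load was about 3 N, so the bench still carries part of the weight. The one reading that changed was the wrist moment, which rose from about 0.9 to 1.4 N m with nothing visibly moving.
- **Bystanders:** All were where they started in the last side picture.

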